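Clamp a heatsink to power transistors in a bonding jig

ROBOT

A 7-joint arm with a two-finger parallel gripper is mounted at the origin on the work surface. World frame = base frame: x ahead of the robot, y to its left, z up, the work surface at z = 0. Lengths are in m, angles in rad, forces in N, time in s.
With the tool pointing down it reaches from about 0.425 to 0.925 m from the base axis. Payload 6.8 kg.
Tool frame: the origin (TCP) lies at the very end of the fingers, on their centre line; the grasp point (between the pads) lies 19 mm behind it (r.grip_depth is the distance from the TCP to the grasp point, in m); z points along the fingers, y is the direction in which the jaws open and shut (so a half turn about z gives the same grasp; the last joint's range is limited). The gripper opens to 85 mm and grips with 20 to 120 N. Pads are 22 mm wide; open, the fingers measure 114 mm over their backs; the gripper's body (76 mm by 85 mm) begins 54 mm behind the grasp point. The pads swing forward as they close: fully open they stand 13 mm farther back than shut.
Start: joints at [0.995, 0.477, 0.022, 1.555, -0.011, 1.109, -0.083], TCP at [0.304, -0.602, 0.231] pointing down, gripper open.
Joint ranges: [-2.96, 2.96], [-0.34, 2.1], [-1.41, 1.46], [0.24, 2.44], [-1.37, 4.51], [0.17, 1.92], [-2.96, 2.96]. Speed limits (rad/s): [2.39, 2.39, 3.14, 3.14, 3.14, 3.14, 3.14].

INTERFACE

Orientations are given as a rotation vector (axis times angle).
In Python, from bench import status, eyes, workorder, spotter, r gives the robot as it stands.
- The arm moves only by the tool drive_tool, never from a script. Its argument "commands" is a list of rows, each an object of numbers: "rx", "ry", "rz": the turn, a rotation vector about the world's x, y, z normalised to -1 to 1, where 1 is 8 degrees; "tx", "ty", "tz": the shift along the world's x, y, z normalised to -1 to 1, where 1 is 20 mm; "grip": the closure, from -1 (fully open) to 1 (shut). A call has 1 to 10 rows; each row shifts and turns the commanded pose from where the row before left it; what a row does not reach is not made up. A row lasts 1/8 s, in which the tool goes at most 62.5 mm and 10.7 degrees, less where a joint would pass 70% of its speed; a pose out of reach is approached as far as the arm can. A call with a number of a shift or a turn outside -1 to 1 is refused whole. A call with a gripper value outside its range is refused whole. The fingers move at their own pace and stop on an object; "grip_force" is the grip in N (left out, the last holds). Time passes only in rows, so rows that do not move let the fingers close. It gives the time, the measured TCP pose, the force and the opening at its end, in the units of the state.
- status.get_obs(): the state, without advancing time (a new reading comes with each control period).
- eyes.grab_frame(name): name is "scene" or "top" or "wrist"; returns a dict with "frame" (384x512x3 uint8, blue, green, red), "range_z" (384x512 float32, m along the optical axis (not along the pixel's ray), 0 where there is no reading), "fx", "fy", "cx", "cy" (pixels), "dist_coeffs" ([k1, k2, p1, p2, k3] as OpenCV has them; the pictures are not rectified), "T" (4x4, takes a point from camera to world coordinates); the wrist camera has in their place "T_tool_cam" (4x4, takes a point from camera to tool coordinates, whose origin is the TCP and whose axes are the flange's). Camera axes: x right, y down, z forward; pixel columns grow to the right and rows downward; lengths in m; the calibration is good to about 2 mm. A picture is of the moment at which its call begins: read the wrist's pose just before it.
- workorder.hand_in(): hands the job in, once; it reports no verdict.
Trained networks look in the newest picture that a camera, given by its name, has taken for a name from the list of things; names that differ only in an ending like _2 or _b are one class to them, and where a whole thing is asked for, a point or a joint stands for the part that bears it (a point fixed in the world has none). Each returns a list of dicts, best first, with "confidence" (0 to 1); they miss things now and then, are a little off and sometimes report something else, mostly with a low value. They report only what shows in the picture. A call takes as long as a camera call. They do not tell look-alikes from the thing itself.
- spotter.boxes_of(camera, target): "position" ([column, row] as shares, 0 to 1, of the picture: columns of its width, rows of its height, amid what is visible of it).
- spotter.masks_of(camera, target): "mask" (384x512 bool, what is visible of it) and "position" ([column, row] as shares, 0 to 1, of the picture: columns of its width, rows of its height, amid what is visible of it).
The state is a dict: "clock": time; "joints": joint angles; "qvel": joint speeds; "tau": joint torques, N m; "tcp_pos": TCP position; "orientation": TCP orientation; "contact_force": force on the tool from outside, world axes, zero at the start; "moment": the same for the moment, N m; "grip_width": finger opening in m.
Only numpy, scipy, OpenCV 4.12 (cv2) and the standard library are available. Lean on these libraries where they do the work, as an engineer would, in place of code of your own. Each camera call takes 0.05 s, during which the arm holds its last target.

TASK

Set the black finned heatsink down over the two locating posts of the bonding jig, flat face towards the three transistors, and let go of it. Then pump the one-hand clamp's trigger - only the trigger may move the jaw - until the sprung pad touches the heatsink, pushes it home against the transistors and is itself pressed in about half of its 12 mm travel, never down to its stop. Finish while still holding the trigger squeezed with the pad at that pressure, and leave everything else on the bench where it is.

Things in the scene. Friction and masses are not known exactly. Their poses are not given: they have to be found in the camera images.
- heatsink: black finned heatsink, 0.13 kg, standing upright: body 50 mm (its x) x 26 mm (its y) x 60 mm high, flat face at -y, fins at +y; grip its sides 50 mm apart, in the upper half (the posts come up beside the foot). At the foot an ear 5 mm thick sticks out 19 mm on each x side (88 mm in all), each with a through slot 12 mm wide (x) and 18 mm long (y). Origin: centre of the underside, z up
- slot_near (a point): centre of the slot in the heatsink's ear at -x, on the underside, 33 mm from the heatsink's middle
- slot_far (a point): centre of the slot in the heatsink's ear at +x, on the underside, 33 mm from the heatsink's middle
- jig: fixed bonding jig: aluminium plate 160 x 185 mm, 16 mm thick, with an orange one-hand bar clamp lying flat on it, bar 20 x 7 mm along jig y, 31 mm high. Origin: on the bench under the bar's centre line, in the plane of the transistors' tabs. Jaws point to jig +x: fixed jaw at y -26 to -6 mm, moving jaw at +y, closing to -y. Black grip, grey trigger point to -x, to the robot. Top at 54 mm
- seat (a point): on the plate (jig x 75, y 13, z 16 mm): where the heatsink's origin is when it stands on the posts, axes along the jig's, flat face touching the transistors' tabs
- post_near_tip (a point): top of the upright brass locating post nearer the bar, 6 mm diameter, 16 mm high above the plate, pointed tip; at jig x = 42, y = 16, z = 32 mm; goes through slot_near
- post_far_tip (a point): top of the other locating post, same size, at jig x = 108, y = 16, z = 32 mm; goes through slot_far. Post in the slot leaves the heatsink 3 mm either way in x and 6 mm either way in y, so it may be set down with its face 0 to 9 mm from the tabs
- transistors: three black power transistors standing in a row on a green board edge against the fixed jaw, 52 mm wide, up to 27 mm above the plate; their steel tabs (21 mm high) face jig +y. Origin: on the plate, middle of the row, in the plane of the tabs
- bar: the clamp's notched steel bar with the orange moving jaw (30 mm high) at its +y end and the sprung pad; slides along the jig's y, driven by the trigger. Do not touch. Origin on the bar's centre line
- bar_travel (a joint): travel of the bar and moving jaw towards the fixed jaw, m, 0 = fully open, at most 0.060. A full trigger squeeze moves it about 8 to 10 mm; while the trigger returns the ratchet holds it (it may slip back up to 2.5 mm under load)
- pad: sprung pressure pad on the moving jaw: rubber-faced plate 50 mm wide, 30 mm high on two guide rods with coil springs. Origin: middle of the rubber face, which looks to jig -y; at bar_travel 0 it stands at jig y = 66 mm
- pad_travel (a joint): how far the pad is pushed in towards its jaw, m: 0 = fully out, 0.012 = stop; spring about 1 N plus 2.5 N per mm
- trigger: the clamp's grey trigger, 10 mm thick, 22 mm high (bench height 20 to 42 mm), 80 mm of it free beside the grip. Origin: its pivot, beyond the bar
- trigger_press (a point): point on the trigger's front (jig +y) side to press, 90 mm from the pivot, 31 mm above the bench; at rest at jig x = -55, y = -25 mm; moves 18 mm towards the grip (-y) in a full squeeze
- grip_back (a point): point on the back (jig -y) of the fixed black pistol grip (20 mm thick, bench height 18 to 46 mm, jig x from -22 to -110 mm) opposite trigger_press: across grip and trigger it is 53 mm at rest and 35 mm fully squeezed, measured along the jig's y; at least 25 mm free on both sides
- trigger_squeeze (a joint): trigger angle, rad: 0 = at rest, 0.20 = fully squeezed; sprung back by itself. At the press point it takes about 3 to 5 N while the jaw runs free, plus about half of the pad's force once it presses (about 11 N with the pad half in)
- spare_sink: spare small silver heatsink, 36 x 36 x 28 mm, plain square foot, no ears; not part of the job. Origin: centre of the underside
- syringe: white paste syringe lying flat, 22 mm thick, about 160 mm long; leave alone. Origin: centre of the underside
- parts_box: clear lidded box of small parts, 112 x 82 x 46 mm; leave alone. Origin: centre of the underside
- flux_jar: blue jar with yellow cap, 44 mm diameter, 62 mm high; leave alone. Origin: centre of the underside
- multimeter: yellow hand-held multimeter lying flat, 150 x 75 x 39 mm; leave alone. Origin: centre of the underside
- screwdriver: red-handled screwdriver lying flat, 170 mm long, 26 mm thick; leave alone. Origin: centre of the underside
- mouse: black and red computer mouse, 108 x 62 x 35 mm; leave alone. Origin: centre of the underside
- breadboard: white breadboard with small components, 55 x 165 x 15 mm; leave alone. Origin: centre of the underside
Things that resemble listed ones, but are neither listed nor needed, are in the scene too. Leave any purple look-alike of the heatsink alone.

How it is judged:
On the way, in this order (a step that is already met when the one before it is completed fails the run):
1. the heatsink stands on the plate with a post through each slot, flat face to the transistors, and the robot has let go of it (z of heatsink in the frame of jig between 0.013 and 0.019 m and angle between heatsink's own z axis and vertical below 0.08 rad and horizontal distance between slot_near and post_near_tip below 0.0085 m and horizontal distance between slot_far and post_far_tip below 0.0085 m and contact force between each of the fingers, the arm and heatsink below 0.3 N), for 0.2 s.
2. the trigger, pressed by the fingers, has brought the sprung pad up against the heatsink (contact force between pad and heatsink above 1 N and contact force between the fingers and trigger above 0.5 N), for 0.1 s.
At the end, for the whole second after the job is handed in: Heatsink upright on the plate (3 mm), a post through each slot, untouched by the robot; the pad presses it on the transistors (over 5 N) and is in 3 to 9 mm of its 12 mm; fingers still press the trigger (over 1.5 N), squeezed over 0.03 rad (all of step 1 and contact force between heatsink and transistors above 5 N and contact force between pad and heatsink above 5 N and value of joint pad_travel between 0.003 and 0.009 m and value of joint trigger_squeeze above 0.03 rad and contact force between the fingers and trigger above 1.5 N); the arm keeps its last pose, push and grip.
It fails at once if the pad is pressed to its stop (more than 11 mm in) (value of joint pad_travel above 0.011 m).
It fails at once if the transistors are crushed (more than 40 N from the heatsink) (contact force between heatsink and transistors above 40 N).
It fails at once if the robot moves the bar, jaw or pad directly instead of by the trigger (touches them with more than 2 N) (contact force between any of the fingers, the arm and bar above 2 N).
It fails at once if another thing on the bench is moved by more than 30 mm (distance of any of spare_sink, syringe, parts_box, flux_jar, multimeter, screwdriver, mouse, breadboard from where it was at the start of the episode above 0.03 m).
It also fails if it takes over 61 s, if anything falls off the work surface, if the arm or the gripper's body presses on something with over 40 N, if the wrist force passes 120 N, or if a joint passes its speed limit or range.

## Working session

There is one attempt and no reset: what is moved stays moved. The work goes in short steps, Python scripts to look and compute and a tool call to move; the robot and the scene stay as the last step left them, time stands still between calls to the robot, and variables do not carry over. Pictures are saved under pics/ and viewed, and the job is handed in when it is done.

Besides the shell and the picture viewer there is one more tool, called after "Request:" as name(argument=value, ...), one argument or row to a line, values as JSON. drive_tool: Moves the arm, as the interface text tells. Scaled input: -1 to 1 covers 20 mm each way for a shift and 8 degrees each way for a turn. Its arguments: {"type":"object","properties":{"commands":{"type":"array","items":{"type":"object","properties":{"rx":{"type":"number"},"ry":{"type":"number"},"rz":{"type":"number"},"tx":{"type":"number"},"ty":{"type":"number"},"tz":{"type":"number"},"grip":{"type":"number"}}}},"grip_force":{"type":"number"}},"required":["commands"]}

```bash
mkdir -p pics; ls; cat > h.py <<'E'
import numpy as np, cv2
from bench import status, eyes, workorder, spotter, r
from scipy.spatial.transform import Rotation as R
def grab(n,save=None):
    o=status.get_obs(); f=eyes.grab_frame(n)
    if n=='wrist':
        T=np.eye(4);T[:3,:3]=R.from_rotvec(o['orientation']).as_matrix();T[:3,3]=o['tcp_pos']
        f['T']=T@f['T_tool_cam']
    if save: cv2.imwrite('pics/'+save,f['frame'])
    return f
def K(f): return np.array([[f['fx'],0,f['cx']],[0,f['fy'],f['cy']],[0,0,1.]])
def cloud(f):
    h,w=f['range_z'].shape
    u,v=np.meshgrid(np.arange(w),np.arange(h))
    p=cv2.undistortPoints(np.stack([u,v],-1).reshape(-1,1,2).astype(np.float64),K(f),np.array(f['dist_coeffs'],float)).reshape(h,w,2)
    z=f['range_z']
    c=np.stack([p[...,0]*z,p[...,1]*z,z],-1)
    P=c@np.array(f['T'])[:3,:3].T+np.array(f['T'])[:3,3]
    P[z<=0]=np.nan
    return P
def proj(f,X):
    T=np.linalg.inv(f['T']); X=np.atleast_2d(X)
    c=X@T[:3,:3].T+T[:3,3]
    return cv2.projectPoints(c,np.zeros(3),np.zeros(3),K(f),np.array(f['dist_coeffs'],float))[0].reshape(-1,2)
E
python3 - <<'E'
from h import *
print(status.get_obs())
f=grab('scene','s0.png'); 
for n in ['heatsink','jig','trigger','transistors','pad']:
    for d in spotter.boxes_of('scene',n): print('scene',n,d)
f=grab('top','t0.png'); print(f['T'],f['fx'])
for n in ['heatsink','jig','trigger','transistors','pad','bar']:
    for d in spotter.boxes_of('top',n): print('top',n,d)
E
```

```text
pics
{'clock': 0.0, 'joints': array([ 0.99488998,  0.47779917,  0.02235462,  1.55647774, -0.01147704,
        1.10930718, -0.08312303]), 'qvel': array([ 0.00106816, -0.00063815, -0.00082765,  0.00153693,  0.00183236,
        0.00063029,  0.00044369]), 'tau': array([-3.78970235e-04, -5.96448076e+01,  1.60792049e+00, -2.81201416e+01,
        1.25051202e-02,  9.34409327e-03, -1.02103900e-05]), 'tcp_pos': array([ 0.30407401, -0.60194946,  0.23031555]), 'orientation': array([-3.05432756e+00, -7.27729670e-01,  9.29230249e-04]), 'contact_force': array([ 0.13811746, -0.14563818, -0.0549118 ]), 'moment': array([-0.04802152,  0.01659016, -0.04100199]), 'grip_width': 0.085496171963516}
scene heatsink {'position': [0.6832, 0.519], 'confidence': 0.81}
scene heatsink {'position': [0.624, 0.3818], 'confidence': 0.8}
scene jig {'position': [0.4814, 0.5263], 'confidence': 0.79}
scene trigger {'position': [0.4684, 0.4445], 'confidence': 0.52}
[[-0.00752345 -0.98320402  0.18235472  0.2610874 ]
 [-0.99995343  0.00629481 -0.00731552  0.00383689]
 [ 0.00604476 -0.18240127 -0.98320559  1.66557307]
 [ 0.          0.          0.          1.        ]] 448.5829860758398
top heatsink {'position': [0.3404, 0.4635], 'confidence': 0.66}
top heatsink {'position': [0.3629, 0.6484], 'confidence': 0.63}
top jig {'position': [0.5062, 0.4927], 'confidence': 0.97}
top pad {'position': [0.4807, 0.4536], 'confidence': 0.38}
top bar {'position': [0.4855, 0.5193], 'confidence': 0.58}
top bar {'position': [0.5229, 0.55], 'confidence': 0.54}
top bar {'position': [0.4736, 0.4578], 'confidence': 0.27}
```

View pics/s0.png

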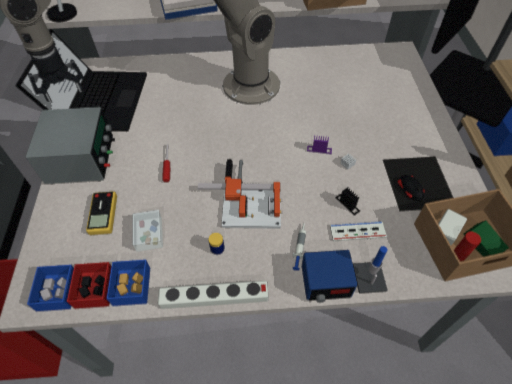

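View pics/t0.png

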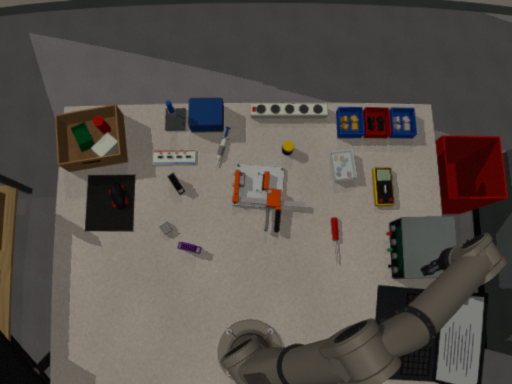

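```bash
python3 - <<'E'
from h import *
f=grab('top'); P=cloud(f); np.save('ptop.npy',P); fr=f['frame']
c=fr[120:320,110:360]; cv2.imwrite('pics/t0z.png',cv2.resize(c,None,fx=3,fy=3,interpolation=cv2.INTER_CUBIC)[:600])
for n in ['heatsink','jig','trigger','transistors']:
    for i,d in enumerate(spotter.masks_of('top',n)):
        m=d['mask']; q=P[m]; q=q[~np.isnan(q[:,0])]
        print(n,d['confidence'],d['position'],m.sum(),np.median(q,0),q.min(0),q.max(0)); 
        np.save(f'm_{n}_{i}.npy',m)
E
```

```text
heatsink 0.71 [0.3371, 0.469] 117 [0.61354595 0.26966484 0.05416172] [ 0.59241523  0.25064275 -0.00105331] [0.65601711 0.29780547 0.07090106]
heatsink 0.62 [0.4869, 0.5279] 538 [0.55151499 0.01482617 0.03760436] [ 0.52041655 -0.21577344 -0.00699125] [0.66490424 0.05929435 0.05539265]
heatsink 0.58 [0.3617, 0.6445] 141 [0.37581563 0.21729818 0.05086358] [ 0.35885861  0.17603264 -0.00457131] [0.39624028 0.26166599 0.068547  ]
jig 0.7 [0.5074, 0.4943] 2312 [ 0.58929282 -0.04938093  0.02191084] [ 0.43413602 -0.20809577 -0.00362347] [0.69172959 0.06051779 0.06365286]
transistors 0.39 [0.6703, 0.4375] 702 [ 0.68087551 -0.35784688  0.04575122] [ 0.62410897 -0.41266093 -0.00566835] [ 0.75431604 -0.31397044  0.05699581]
```

View pics/t0z.png

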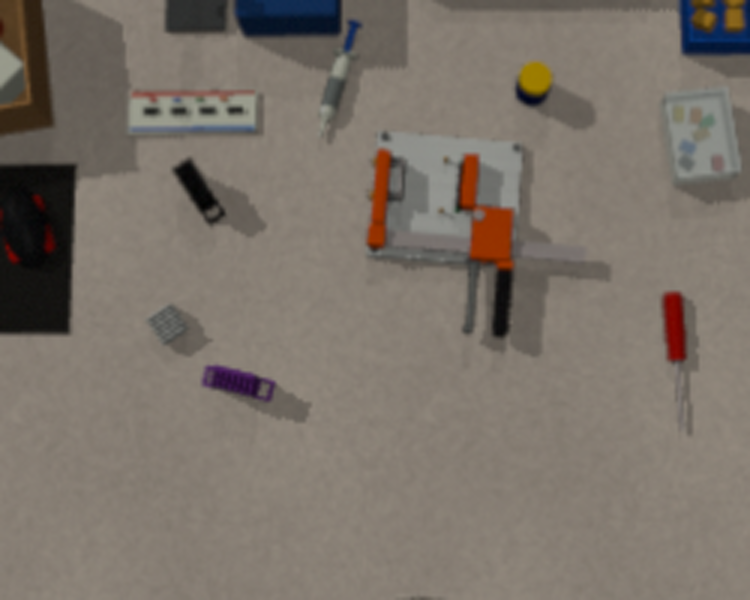

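```bash
python3 - <<'E'
from h import *
P=np.load('ptop.npy')
for c in range(385,470,10): print(c,[tuple(np.round(P[rr,c],2)) for rr in (225,245,265)])
f=grab('wrist','w0.png'); print(f['T_tool_cam'],f['fx'])
# jig-region heights, heatsink top orientation
S=P[(P[...,2]>0.045)&(abs(P[...,0]-0.61)<.05)&(abs(P[...,1]-.27)<.05)]
print(np.round(S,3))
S=P[(P[...,2]>0.04)&(abs(P[...,0]-0.6)<.12)&(abs(P[...,1])<.15)]
print(len(S)); S=S[np.argsort(S[:,0])]
E
```

```text
385 [(np.float64(0.45), np.float64(-0.52), np.float64(0.0)), (np.float64(0.38), np.float64(-0.52), np.float64(-0.0)), (np.float64(0.3), np.float64(-0.51), np.float64(-0.0))]
395 [(np.float64(0.44), np.float64(-0.53), np.float64(0.09)), (np.float64(0.37), np.float64(-0.53), np.float64(0.08)), (np.float64(0.3), np.float64(-0.53), np.float64(0.06))]
405 [(np.float64(0.44), np.float64(-0.54), np.float64(0.15)), (np.float64(0.37), np.float64(-0.54), np.float64(0.15)), (np.float64(0.3), np.float64(-0.53), np.float64(0.16))]
415 [(np.float64(0.43), np.float64(-0.58), np.float64(0.15)), (np.float64(0.36), np.float64(-0.58), np.float64(0.15)), (np.float64(0.3), np.float64(-0.57), np.float64(0.15))]
425 [(np.float64(0.43), np.float64(-0.62), np.float64(0.15)), (np.float64(0.36), np.float64(-0.61), np.float64(0.15)), (np.float64(0.29), np.float64(-0.55), np.float64(0.29))]
435 [(np.float64(0.43), np.float64(-0.66), np.float64(0.15)), (np.float64(0.36), np.float64(-0.65), np.float64(0.15)), (np.float64(0.29), np.float64(-0.56), np.float64(0.35))]
445 [(np.float64(0.43), np.float64(-0.69), np.flo
[... 2004 characters left out ...]
5]
 [0.613 0.269 0.056]
 [0.613 0.266 0.053]
 [0.613 0.258 0.057]
 [0.613 0.254 0.054]
 [0.609 0.28  0.055]
 [0.61  0.277 0.054]
 [0.61  0.273 0.053]
 [0.608 0.265 0.06 ]
 [0.609 0.261 0.058]
 [0.607 0.256 0.063]
 [0.609 0.254 0.055]
 [0.605 0.28  0.058]
 [0.608 0.278 0.046]
 [0.604 0.271 0.063]
 [0.604 0.268 0.06 ]
 [0.605 0.265 0.058]
 [0.606 0.262 0.053]
 [0.605 0.257 0.057]
 [0.604 0.253 0.061]
 [0.606 0.251 0.053]
 [0.6   0.275 0.064]
 [0.601 0.272 0.06 ]
 [0.601 0.269 0.057]
 [0.598 0.259 0.071]
 [0.602 0.258 0.055]
 [0.603 0.255 0.049]
 [0.6   0.274 0.047]
 [0.596 0.267 0.064]
 [0.598 0.265 0.056]
 [0.599 0.262 0.05 ]
 [0.593 0.271 0.06 ]
 [0.595 0.269 0.053]
 [0.596 0.266 0.048]]
643
```

View pics/w0.png

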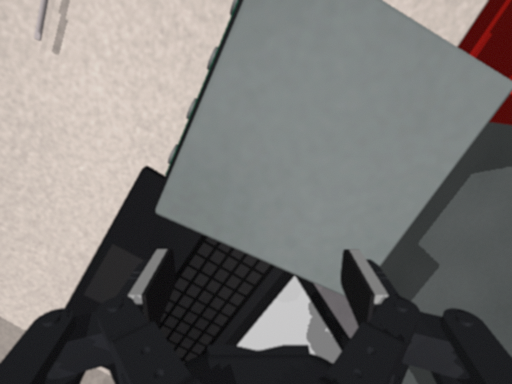

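```bash
python3 - <<'E'
from h import *
f=grab('scene')
c=f['frame']; a=cv2.resize(c[175:225,320:380],None,fx=8,fy=8,interpolation=cv2.INTER_CUBIC); b=cv2.resize(c[150:240,185:295],None,fx=6,fy=6,interpolation=cv2.INTER_CUBIC)
cv2.imwrite('pics/s0a.png',a); cv2.imwrite('pics/s0b.png',b)
o=status.get_obs();print(R.from_rotvec(o['orientation']).as_matrix(),np.load('ptop.npy')[285:290,240:250,2].shape)
E
```

```text
[[ 8.92571665e-01  4.50905558e-01  7.48026569e-06]
 [ 4.50905558e-01 -8.92571665e-01  1.09294415e-05]
 [ 1.16048191e-05 -6.38241643e-06 -1.00000000e+00]] (5, 10)
```

View pics/s0a.png

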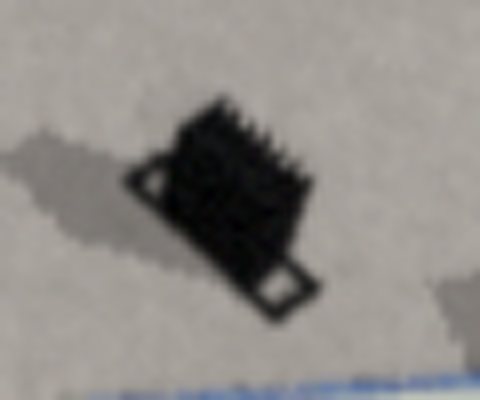

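View pics/s0b.png

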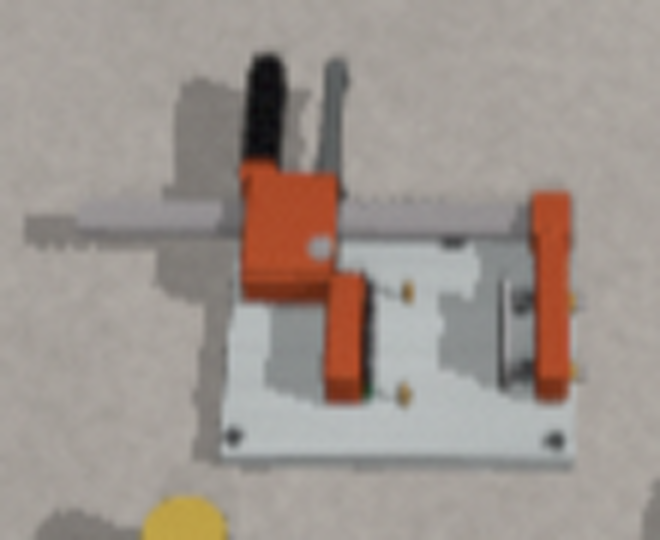

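Request:
drive_tool(
  commands=[
    {"tx": 0.5,"ty": 1,"tz": 0.5,"rz": 0.24,"grip": -1},
    {"tx": 0.5,"ty": 1,"tz": 0.5,"rz": 0.24},
    {"tx": 0.5,"ty": 1,"rz": 0.24},
    {"tx": 0.5,"ty": 1,"rz": 0.24},
    {"tx": 0.5,"ty": 1,"rz": 0.24},
    {"tx": 0.5,"ty": 1,"rz": 0.24},
    {"tx": 0.5,"ty": 1,"rz": 0.24},
    {"tx": 0.5,"ty": 1,"rz": 0.24},
    {"tx": 0.5,"ty": 1,"rz": 0.24},
    {"tx": 0.5,"ty": 1,"rz": 0.24},
  ],
)

```text
validation failed for argument at $.co...
```

Request:
drive_tool(
  commands=[
    {"tx": 0.5,"ty": 1,"rz": 0.24},
    {"tx": 0.5,"ty": 1,"rz": 0.24},
    {"tx": 0.5,"ty": 1,"rz": 0.24},
    {"tx": 0.5,"ty": 1,"rz": 0.24},
    {"tx": 0.5,"ty": 1,"rz": 0.24},
    {"tx": 0.5,"ty": 1,"rz": 0.24},
    {"tx": 0.5,"ty": 1,"rz": 0.24},
    {"tx": 0.5,"ty": 1,"rz": 0.24},
    {"tx": 0.5,"ty": 1,"rz": 0.24},
    {"tx": 0.5,"ty": 1,"rz": 0.24},
  ],
)

```text
validation failed for argument at $.co...
```

Request:
drive_tool(
  commands=[
    {"tx": 0.5,"ty": 1,"rz": 0.24},
    {"tx": 0.5,"ty": 1,"rz": 0.24},
    {"tx": 0.5,"ty": 1,"rz": 0.24},
    {"tx": 0.5,"ty": 1,"rz": 0.24},
    {"tx": 0.5,"ty": 1,"rz": 0.24},
    {"tx": 0.5,"ty": 1,"rz": 0.24},
    {"tx": 0.5,"ty": 1,"rz": 0.24},
    {"tx": 0.5,"ty": 1,"rz": 0.24},
    {"tx": 0.5,"ty": 1,"rz": 0.24},
    {"tx": 0.0,"ty": 0},
  ],
)

```text
validation failed for argument at $.co...
```

```bash
python3 - <<'E'
from h import *
import pickle
o=status.get_obs(); print(o['clock'],o['tcp_pos'],o['orientation'],o['joints'],o['contact_force'])
f=grab('wrist','w1.png'); f['obs']=o; pickle.dump(f,open('w1.pkl','wb'))
for n in ['heatsink','jig','trigger','transistors','pad','post_near_tip','post_far_tip']:
    for d in spotter.boxes_of('wrist',n): print(n,d)
E
```

```text
1.0 [ 0.30438671 -0.60248474  0.23130405] [-3.05604547e+00 -7.28103412e-01 -1.54088979e-05] [ 0.99487814  0.47700746  0.0224182   1.55539812 -0.01150796  1.1093213
 -0.08309777] [0.9833037  0.71035374 0.37999071]
```

View pics/w1.png

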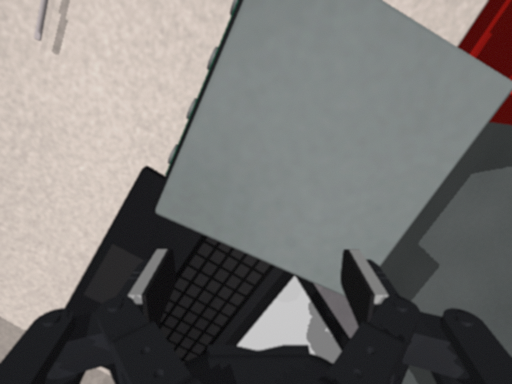

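Request:
drive_tool(
  commands=[
    {"tx": 0.5,"ty": 1,"tz": 0.5,"rx": 0,"ry": 0,"rz": 0.24,"grip": -1},
    {"tx": 0.5,"ty": 1,"tz": 0.5,"rx": 0,"ry": 0,"rz": 0.24,"grip": -1},
  ],
  grip_force=40,
)

```text
clock: 1.65
tcp_pos: [0.3256, -0.5608, 0.2521]
orientation: [-3.029, -0.835, -0.001]
contact_force: [1.0, -0.6, 0.3]
grip_width: 0.0851
```

Request:
drive_tool(
  commands=[
    {"tx": 0.5,"ty": 1,"tz": 0,"rx": 0,"ry": 0,"rz": 0.24,"grip": -1},
    {"tx": 0.5,"ty": 1,"tz": 0,"rx": 0,"ry": 0,"rz": 0.24,"grip": -1},
    {"tx": 0.5,"ty": 1,"tz": 0,"rx": 0,"ry": 0,"rz": 0.24,"grip": -1},
    {"tx": 0.5,"ty": 1,"tz": 0,"rx": 0,"ry": 0,"rz": 0.24,"grip": -1},
    {"tx": 0.5,"ty": 1,"tz": 0,"rx": 0,"ry": 0,"rz": 0.24,"grip": -1},
    {"tx": 0.5,"ty": 1,"tz": 0,"rx": 0,"ry": 0,"rz": 0.24,"grip": -1},
    {"tx": 0.5,"ty": 1,"tz": 0,"rx": 0,"ry": 0,"rz": 0.24,"grip": -1},
    {"tx": 0.5,"ty": 1,"tz": 0,"rx": 0,"ry": 0,"rz": 0.24,"grip": -1},
    {"tx": 0.5,"ty": 1,"tz": 0,"rx": 0,"ry": 0,"rz": 0.24,"grip": -1},
    {"tx": 0.5,"ty": 1,"tz": 0,"rx": 0,"ry": 0,"rz": 0.24,"grip": -1},
  ],
)

```text
clock: 2.9
tcp_pos: [0.425, -0.3612, 0.2513]
orientation: [2.848, 1.327, 0.0]
contact_force: [0.0, -0.5, 0.9]
grip_width: 0.0857
```

Request:
drive_tool(
  commands=[
    {"tx": 0.5,"ty": 1,"tz": 0,"rx": 0,"ry": 0,"rz": 0.24,"grip": -1},
    {"tx": 0.5,"ty": 1,"tz": 0,"rx": 0,"ry": 0,"rz": 0.24,"grip": -1},
    {"tx": 0.5,"ty": 1,"tz": 0,"rx": 0,"ry": 0,"rz": 0.24,"grip": -1},
    {"tx": 0.5,"ty": 1,"tz": 0,"rx": 0,"ry": 0,"rz": 0.24,"grip": -1},
    {"tx": 0.5,"ty": 1,"tz": 0,"rx": 0,"ry": 0,"rz": 0.24,"grip": -1},
    {"tx": 0.5,"ty": 1,"tz": 0,"rx": 0,"ry": 0,"rz": 0.24,"grip": -1},
    {"tx": 0.5,"ty": 1,"tz": 0,"rx": 0,"ry": 0,"rz": 0.24,"grip": -1},
    {"tx": 0.5,"ty": 1,"tz": 0,"rx": 0,"ry": 0,"rz": 0.24,"grip": -1},
    {"tx": 0.5,"ty": 1,"tz": 0,"rx": 0,"ry": 0,"rz": 0.24,"grip": -1},
    {"tx": 0.5,"ty": 1,"tz": 0,"rx": 0,"ry": 0,"rz": 0.24,"grip": -1},
  ],
)

```text
clock: 4.15
tcp_pos: [0.525, -0.1611, 0.2513]
orientation: [2.586, 1.783, 0.0]
contact_force: [0.3, 0.2, -0.4]
grip_width: 0.0851
```

Request:
drive_tool(
  commands=[
    {"tx": 0.5,"ty": 1,"tz": 0,"rx": 0,"ry": 0,"rz": 0.24,"grip": -1},
    {"tx": 0.5,"ty": 1,"tz": 0,"rx": 0,"ry": 0,"rz": 0.24,"grip": -1},
    {"tx": 0.5,"ty": 1,"tz": 0,"rx": 0,"ry": 0,"rz": 0.24,"grip": -1},
    {"tx": 0.5,"ty": 1,"tz": 0,"rx": 0,"ry": 0,"rz": 0.24,"grip": -1},
    {"tx": 0.5,"ty": 1,"tz": 0,"rx": 0,"ry": 0,"rz": 0.24,"grip": -1},
    {"tx": 0.5,"ty": 1,"tz": 0,"rx": 0,"ry": 0,"rz": 0.24,"grip": -1},
    {"tx": 0.5,"ty": 1,"tz": 0,"rx": 0,"ry": 0,"rz": 0.24,"grip": -1},
    {"tx": 0.5,"ty": 1,"tz": 0,"rx": 0,"ry": 0,"rz": 0.24,"grip": -1},
    {"tx": 0,"ty": 0,"tz": 0,"rx": 0,"ry": 0,"rz": 0,"grip": -1},
  ],
)

```text
clock: 5.28
tcp_pos: [0.605, 0.0002, 0.2513]
orientation: [-2.322, -2.114, -0.002]
contact_force: [0.2, -0.8, 0.1]
grip_width: 0.0855
```

```bash
python3 - <<'E'
from h import *
import pickle
o=status.get_obs(); print(o['clock'],o['tcp_pos'],o['orientation'],o['joints'],o['contact_force'])
f=grab('wrist','w2.png'); f['obs']=o; pickle.dump(f,open('w2.pkl','wb'))
E
```

```text
5.275 [6.04990908e-01 2.29910928e-04 2.51256481e-01] [-2.32238243e+00 -2.11446486e+00 -1.58376703e-03] [ 0.23282183  0.3795877  -0.43684175  1.68377892  0.17397598  1.11656234
 -0.34693963] [ 0.1587979  -0.837366    0.06111406]
```

View pics/w2.png

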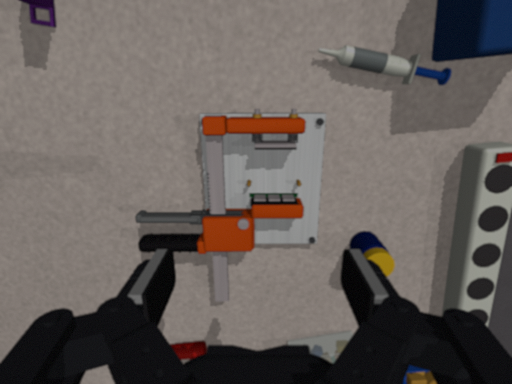

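```bash
python3 - <<'E'
from h import *
import pickle
f=pickle.load(open('w2.pkl','rb'))
c=cv2.resize(f['frame'][95:315,130:335],None,fx=2.7,fy=2.7,interpolation=cv2.INTER_CUBIC); cv2.imwrite('pics/w2z.png',c)
c=cv2.resize(f['frame'][165:225,235:325],None,fx=8,fy=8,interpolation=cv2.INTER_CUBIC); cv2.imwrite('pics/w2y.png',c)
P=cloud(f); print(np.nanmedian(P[100:110,150:190,2]), np.nanmedian(P[160:170,265:290,2]))
E
```

```text
6.270274792744002e-05 0.015980866449434417
```

View pics/w2z.png

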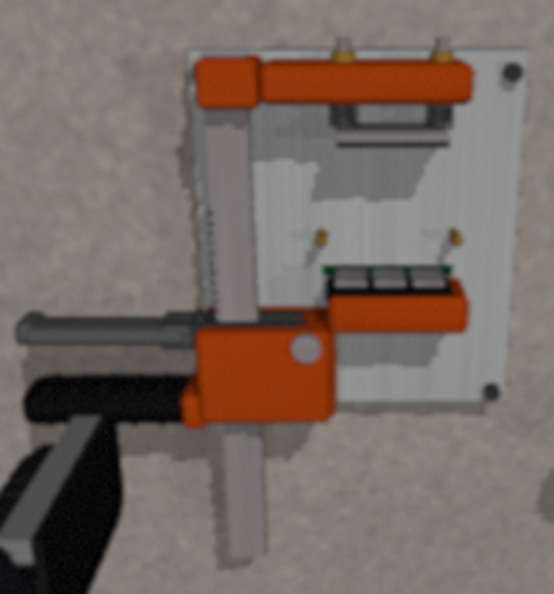

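View pics/w2y.png

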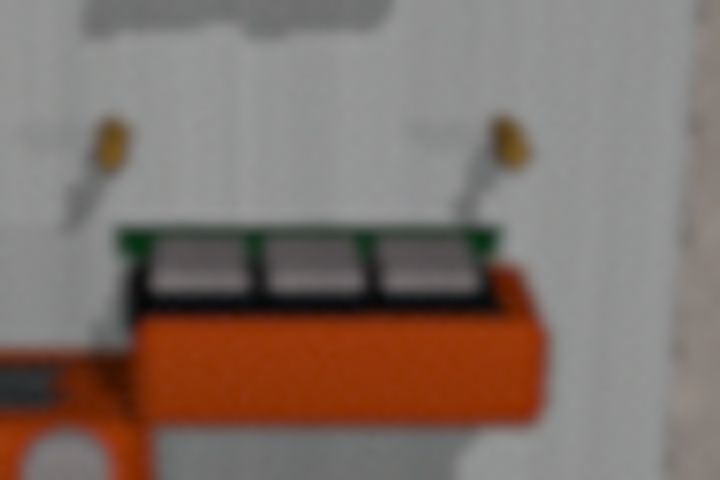

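```bash
cat >> h.py <<'E'
def ray(f,uv,z):
    p=cv2.undistortPoints(np.array(uv,float).reshape(-1,1,2),K(f),np.array(f['dist_coeffs'],float)).reshape(-1,2)
    d=np.c_[p,np.ones(len(p))]@np.array(f['T'])[:3,:3].T; o=np.array(f['T'])[:3,3]
    return o+d*((z-o[2])/d[:,2])[:,None]
def jig(p): # x,y,yaw -> T
    T=np.eye(4);T[:3,:3]=R.from_euler('z',p[2]).as_matrix();T[:2,3]=p[:2];return T
def tf(T,X): X=np.atleast_2d(X);return X@T[:3,:3].T+T[:3,3]
E
python3 - <<'E'
from h import *
import pickle
f=pickle.load(open('w2.pkl','rb')); print(f['T'][:3,3])
cv=lambda a,o:(np.array(a)+.5)/8-.5+np.array(o)
tip=cv([[109,165],[514,160]],(235,165)); base=cv([[114,121],[503,121]],(235,165))
A=ray(f,tip,0.031);B=ray(f,base,0.016);print(A,B,np.linalg.norm(A[0]-A[1]),np.linalg.norm(B[0]-B[1]))
P2=(A+B*0)
d=A[1]-A[0]; yaw=np.arctan2(d[1],d[0]); m=A.mean(0)
Rm=R.from_euler('z',yaw).as_matrix()
o=m-Rm@[.075,.016,0]; p=[o[0],o[1],yaw]; print(p,np.degrees(yaw))
T=jig(p)
ft={'p1':[42,16,32],'p2':[108,16,32],'b1':[42,16,16],'b2':[108,16,16],'tr':[-55,-25,42],'tabL':[49,0,16],'tabR':[101,0,16],'padL':[50,66,46],'padR':[100,66,46],'grip':[-110,-78,46],'jawc':[105,-6,54],'fj2':[105,-26,54],'bar':[-10,60,31],'bar2':[10,60,31]}
im=cv2.resize(f['frame'],None,fx=3,fy=3,interpolation=cv2.INTER_CUBIC)
for k,v in ft.items():
    u=(proj(f,tf(T,np.array(v)/1000))[0]+.5)*3-.5; cv2.circle(im,tuple(u.round().astype(int)),3,(255,0,255),-1); cv2.putText(im,k,tuple((u+5).astype(int)),0,.45,(255,0,0),1)
cv2.imwrite('pics/w2f.png',im[300:880,360:1060])
E
```

```text
[0.61289158 0.08448416 0.3938941 ]
[[ 0.58911671 -0.03193805  0.031     ]
 [ 0.65490427 -0.03726245  0.031     ]] [[ 0.58978967 -0.02906459  0.016     ]
 [ 0.65512648 -0.03520933  0.016     ]] 0.06600266425493506 0.06562512724404908
[np.float64(0.545964212518645), np.float64(-0.04449788827627449), np.float64(-0.08075725419274865)] -4.627049830309669
```

View pics/w2f.png

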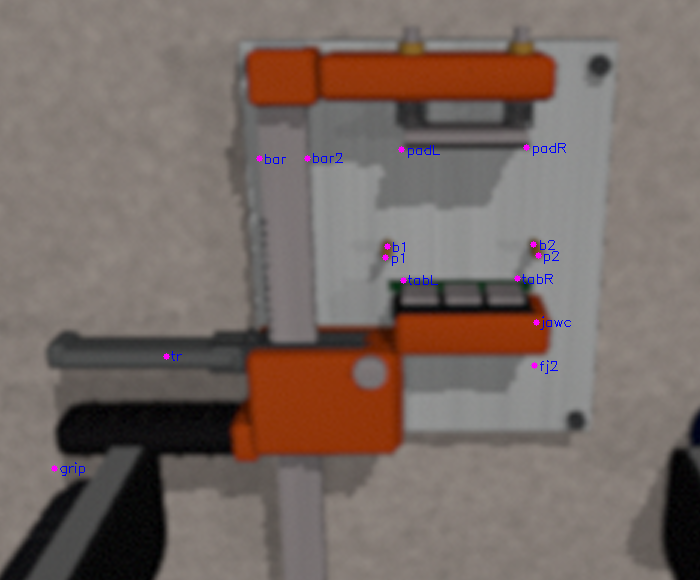

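```bash
python3 - <<'E'
from h import *
import pickle
f=pickle.load(open('w2.pkl','rb'))
cr=lambda a:(np.array(a,float)+[360,300]+.5)/3-.5
C=ray(f,cr([[243,43],[617,42],[592,430]]),.016)
print(C, np.linalg.norm(C[0]-C[1]),np.linalg.norm(C[1]-C[2]))
a=C[1]-C[0];b=C[1]-C[2];print(np.degrees(np.arctan2(a[1],a[0])),np.degrees(np.arctan2(-b[0],b[1])))
P=cloud(f)
def box(z0,z1,x0,x1,y0,y1):
    m=(P[...,2]>z0)&(P[...,2]<z1)&(P[...,0]>x0)&(P[...,0]<x1)&(P[...,1]>y0)&(P[...,1]<y1); return m
m=box(.036,.048,.42,.53,-.13,-.03); S=P[m]; 
for x0 in np.arange(.43,.53,.01):
    q=S[(S[:,0]>x0)&(S[:,0]<x0+.01)]
    t=q[(q[:,1]>-.075)];g=q[q[:,1]<-.075]
    if len(t) and len(g): print(round(x0,3),len(t),t[:,1].min(),t[:,1].max(),np.median(t[:,2]),len(g),g[:,1].min(),g[:,1].max(),np.median(g[:,2]))
m=box(.045,.06,.52,.68,-.13,-.02);q=P[m];print('clamp top',q.min(0),q.max(0),np.percentile(q[:,2],[10,50,90]))
m=box(.04,.06,.52,.68,0,.09);q=P[m];print('jaw',q.min(0),q.max(0))
E
```

```text
[[ 0.53866705  0.06207887  0.016     ]
 [ 0.69412547  0.04782787  0.016     ]
 [ 0.67867443 -0.13418658  0.016     ]] 0.1561102494018161 0.18266908692993816
-5.237714464570931 -4.852152815824766
0.43 21 -0.06611369384729984 -0.0558301814157538 0.04122334734787941 61 -0.10800782546362092 -0.09141809240588608 0.044500096560552815
0.44 68 -0.06722647989301067 -0.05529097267459743 0.04097490416405525 109 -0.11217266220441438 -0.0905370431580568 0.04489609489950058
0.45 54 -0.06793763453718468 -0.05948437562519751 0.041448448125871895 96 -0.10902455469513717 -0.0917461188273003 0.0449632736622457
0.46 56 -0.06895321302386725 -0.059947483407318425 0.04142363834449783 85 -0.10548763765627672 -0.09284815353837061 0.04499398301364338
0.47 55 -0.07024739986464545 -0.06099391521210143 0.04140866890400169 94 -0.11189635533256848 -0.09366850175974734 0.04469753456963921
0.48 58 -0.07124755031147975 -0.06184024920268233 0.041462052508253744 110 -0.11605689528427418 -0.09431590403394963 0.04484321321214571
0.49 59 -0.07191418501081909 -0.06287091829178351 0.04144381616315573 106 -0.11710341101925772 -0.09602702483175565 0.045046291219591694
0.5 64 -0.07483284980801788 -0.061819772877577256 0.04114479485032971 112 -0.11499446038728164 -0.07520705421853144 0.04458378815055236
0.51 68 -0.07418631196699366 -0.06259262886442657 0.04033505407443955 100 -0.1169544856067378 -0.07535263480791227 0.045316257321902226
0.52 41 -0.07418562833067227 -0.06335289568443819 0.03914091558910232 25 -0.11795988144470071 -0.0751634162163208 0.04721884587510716
clamp top [ 0.52000381 -0.11825502  0.04500329] [ 0.65593712 -0.05286119  0.05524029] [0.04706749 0.05041051 0.05183445]
jaw [0.54224917 0.01432509 0.04020612] [0.66322718 0.06012761 0.04933569]
```

Request:
drive_tool(
  commands=[
    {"tx": 0,"ty": 1,"tz": 0,"rx": 0,"ry": 0,"rz": 0.3,"grip": -1},
    {"tx": 0,"ty": 1,"tz": 0,"rx": 0,"ry": 0,"rz": 0.3,"grip": -1},
    {"tx": 0,"ty": 1,"tz": -0.3,"rx": 0,"ry": 0,"rz": 0.3,"grip": -1},
    {"tx": 0,"ty": 1,"tz": -0.3,"rx": 0,"ry": 0,"rz": 0.3,"grip": -1},
    {"tx": 0,"ty": 1,"tz": -0.3,"rx": 0,"ry": 0,"rz": 0.3,"grip": -1},
    {"tx": 0,"ty": 1,"tz": -0.3,"rx": 0,"ry": 0,"rz": 0.3,"grip": -1},
    {"tx": 0,"ty": 1,"tz": -0.3,"rx": 0,"ry": 0,"rz": 0.3,"grip": -1},
    {"tx": 0,"ty": 1,"tz": -0.3,"rx": 0,"ry": 0,"rz": 0.3,"grip": -1},
    {"tx": 0,"ty": 1,"tz": -0.3,"rx": 0,"ry": 0,"rz": 0.3,"grip": -1},
    {"tx": 0,"ty": 1,"tz": -0.3,"rx": 0,"ry": 0,"rz": 0.3,"grip": -1},
  ],
)

```text
clock: 6.58
tcp_pos: [0.6044, 0.1989, 0.2029]
orientation: [1.834, 2.551, 0.0]
contact_force: [0.6, -0.8, 0.6]
grip_width: 0.0856
```

Request:
drive_tool(
  commands=[
    {"tx": 0,"ty": 1,"tz": -0.3,"rx": 0,"ry": 0,"rz": 0.3,"grip": -1},
    {"tx": 0,"ty": 1,"tz": -0.3,"rx": 0,"ry": 0,"rz": 0.3,"grip": -1},
    {"tx": 0,"ty": 1,"tz": 0,"rx": 0,"ry": 0,"rz": 0.3,"grip": -1},
    {"tx": 0,"ty": 1,"tz": 0,"rx": 0,"ry": 0,"rz": 0.3,"grip": -1},
    {"tx": 0,"ty": 0,"tz": 0,"rx": 0,"ry": 0,"rz": 0,"grip": -1},
  ],
)

```text
clock: 7.2
tcp_pos: [0.6038, 0.2802, 0.1917]
orientation: [-1.613, -2.695, -0.002]
contact_force: [0.4, 0.6, 0.2]
grip_width: 0.0853
```

```bash
python3 - <<'E'
from h import *
import pickle
o=status.get_obs(); print(o['clock'],o['tcp_pos'],o['orientation'],o['joints'],o['contact_force'])
f=grab('wrist','w3.png'); f['obs']=o; pickle.dump(f,open('w3.pkl','wb'))
P=cloud(f); m=(P[...,2]>.05)&(P[...,2]<.07)&(abs(P[...,0]-.62)<.06)&(abs(P[...,1]-.275)<.05); q=P[m][:,:2]
print(m.sum(),q.min(0),q.max(0),cv2.minAreaRect(q.astype(np.float32)), np.median(P[m][:,2]))
cv2.imwrite('pics/w3z.png',cv2.resize(f['frame'][100:300,160:360],None,fx=3,fy=3,interpolation=cv2.INTER_CUBIC))
E
```

```text
7.2 [0.60381451 0.28023991 0.19167031] [-1.61271314e+00 -2.69515615e+00 -2.34515214e-03] [-0.12184519  0.56429871 -0.58568534  1.58668223  0.33798927  1.09260085
 -0.30037504] [0.4247947  0.61410211 0.23433064]
838 [0.59266478 0.25065169] [0.64778075 0.29913134] ((0.620577871799469, 0.2746816873550415), (0.049988698214292526, 0.02660602703690529), 33.585330963134766) 0.059711704706294555
```

View pics/w3.png

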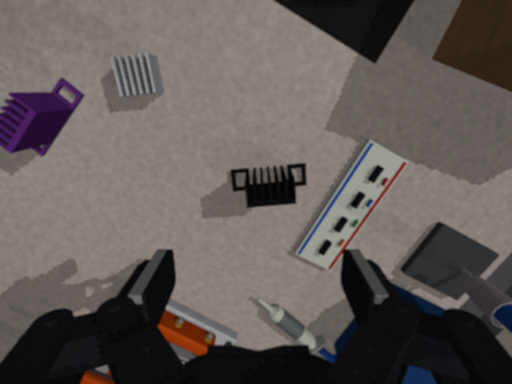

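View pics/w3z.png

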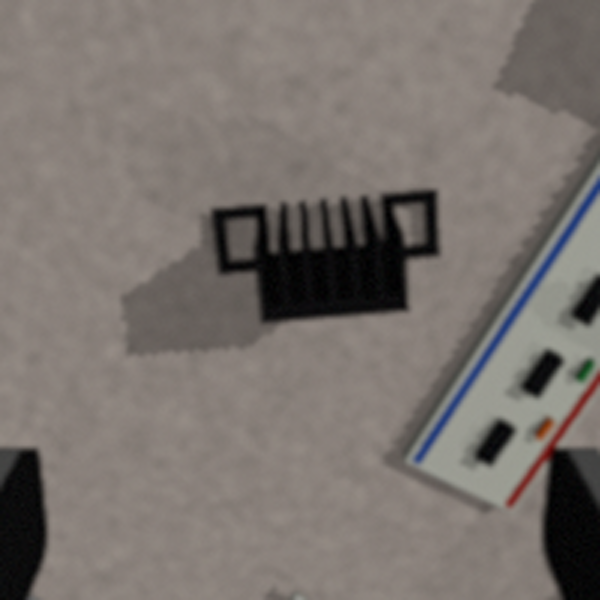

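Request:
drive_tool(
  commands=[
    {"tx": 0.42,"ty": -0.14,"tz": -0.5,"rx": 0,"ry": 0,"rz": 0.34,"grip": -1},
    {"tx": 0.42,"ty": -0.14,"tz": -0.9,"rx": 0,"ry": 0,"rz": 0.34,"grip": -1},
    {"tx": 0,"ty": 0,"tz": -0.9,"rx": 0,"ry": 0,"rz": 0,"grip": -1},
    {"tx": 0,"ty": 0,"tz": -1,"rx": 0,"ry": 0,"rz": 0,"grip": -1},
    {"tx": 0,"ty": 0,"tz": -1,"rx": 0,"ry": 0,"rz": 0,"grip": -1},
    {"tx": 0,"ty": 0,"tz": -1,"rx": 0,"ry": 0,"rz": 0,"grip": -1},
    {"tx": 0,"ty": 0,"tz": -1,"rx": 0,"ry": 0,"rz": 0,"grip": -1},
    {"tx": 0,"ty": 0,"tz": -1,"rx": 0,"ry": 0,"rz": 0,"grip": -1},
    {"tx": 0,"ty": 0,"tz": -1,"rx": 0,"ry": 0,"rz": 0,"grip": -1},
    {"tx": 0,"ty": 0,"tz": 0,"rx": 0,"ry": 0,"rz": 0,"grip": -1},
  ],
)

```text
clock: 8.5
tcp_pos: [0.62, 0.2712, 0.0231]
orientation: [-1.487, -2.765, 0.005]
contact_force: [0.2, -0.0, 0.5]
grip_width: 0.0856
```

```bash
python3 - <<'E'
from h import *
o=status.get_obs(); print(o['clock'],o['tcp_pos'],np.degrees(R.from_rotvec(o['orientation']).as_matrix()),o['contact_force'])
f=grab('wrist','w4.png')
E
```

```text
8.5 [0.61996356 0.27118678 0.02307743] [[-3.15857057e+01  4.78029114e+01 -1.76660350e-01]
 [ 4.78032333e+01  3.15855792e+01 -9.18032183e-02]
 [ 2.07948712e-02 -1.98000716e-01 -5.72954336e+01]] [ 0.21907962 -0.04842533  0.50453959]
```

View pics/w4.png

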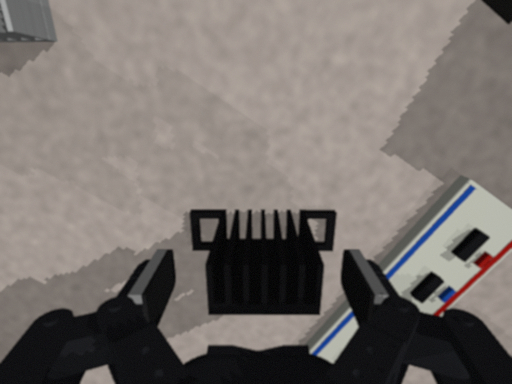

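Request:
drive_tool(
  commands=[
    {"tx": 0.05,"ty": 0.18,"tz": 0.12,"rx": 0,"ry": 0,"rz": 0,"grip": -1},
    {"tx": 0,"ty": 0,"tz": 0,"rx": 0,"ry": 0,"rz": 0,"grip": 1},
    {"tx": 0,"ty": 0,"tz": 0,"rx": 0,"ry": 0,"rz": 0,"grip": 1},
    {"tx": 0,"ty": 0,"tz": 0,"rx": 0,"ry": 0,"rz": 0,"grip": 1},
    {"tx": 0,"ty": 0,"tz": 0,"rx": 0,"ry": 0,"rz": 0,"grip": 1},
    {"tx": 0,"ty": 0,"tz": 0,"rx": 0,"ry": 0,"rz": 0,"grip": 1},
  ],
  grip_force=40,
)

```text
clock: 9.3
tcp_pos: [0.6226, 0.2757, 0.0285]
orientation: [1.488, 2.766, 0.001]
contact_force: [-0.2, -0.3, 6.2]
grip_width: 0.0495
```

Request:
drive_tool(
  commands=[
    {"tx": 0,"ty": 0,"tz": 0.5,"rx": 0,"ry": 0,"rz": 0,"grip": 1},
    {"tx": 0,"ty": 0,"tz": 1,"rx": 0,"ry": 0,"rz": 0,"grip": 1},
    {"tx": 0,"ty": 0,"tz": 1,"rx": 0,"ry": 0,"rz": 0,"grip": 1},
    {"tx": 0,"ty": 0,"tz": 1,"rx": 0,"ry": 0,"rz": 0,"grip": 1},
    {"tx": 0,"ty": 0,"tz": 1,"rx": 0,"ry": 0,"rz": 0,"grip": 1},
    {"tx": 0,"ty": 0,"tz": 0.5,"rx": 0,"ry": 0,"rz": 0,"grip": 1},
    {"tx": 0,"ty": 0,"tz": 0,"rx": 0,"ry": 0,"rz": 0,"grip": 1},
  ],
)

```text
clock: 10.18
tcp_pos: [0.6226, 0.2757, 0.1287]
orientation: [1.488, 2.766, 0.002]
contact_force: [0.4, 0.2, -0.6]
grip_width: 0.0495
```

```bash
python3 - <<'E'
from h import *
import pickle
o=status.get_obs(); print(o['clock'],o['tcp_pos'],o['orientation'],o['contact_force'])
f=grab('wrist','w5.png');f['obs']=o; pickle.dump(f,open('w5.pkl','wb'))
P=cloud(f); T=np.eye(4);T[:3,:3]=R.from_rotvec(o['orientation']).as_matrix();T[:3,3]=o['tcp_pos']
Q=tf(np.linalg.inv(T),P.reshape(-1,3)).reshape(P.shape)
for z in np.arange(-.06,.06,.006):
    m=(abs(Q[...,2]-z)<.003)&(abs(Q[...,0])<.06)&(abs(Q[...,1])<.05)
    if m.sum()>5: q=Q[m];print(round(z,3),m.sum(),q.min(0).round(4),q.max(0).round(4))
E
```

```text
10.175 [0.6226041  0.27570911 0.12868978] [1.48806257e+00 2.76573855e+00 1.89174310e-03] [ 0.37570342  0.24426891 -0.63336976]
-0.06 3322 [-0.0124 -0.05   -0.063 ] [ 0.0141  0.05   -0.057 ]
-0.054 2560 [-0.0132 -0.05   -0.057 ] [ 0.0148  0.05   -0.051 ]
-0.048 1146 [ 0.0046 -0.0499 -0.051 ] [ 0.0152  0.0498 -0.045 ]
-0.042 833 [-0.0111 -0.0429 -0.045 ] [ 0.0131  0.0449 -0.039 ]
-0.036 607 [-0.011  -0.0385 -0.039 ] [ 0.0122  0.0382 -0.033 ]
-0.03 3956 [-0.0138 -0.0383 -0.033 ] [ 0.0139  0.0383 -0.027 ]
-0.024 1405 [-0.0081 -0.0385 -0.027 ] [ 0.0141  0.038  -0.021 ]
-0.018 1203 [-0.008  -0.0382 -0.021 ] [ 0.0138  0.0382 -0.015 ]
-0.012 985 [-0.008  -0.0384 -0.015 ] [ 0.014  0.038 -0.009]
-0.006 699 [-0.008  -0.0313 -0.009 ] [ 0.0137  0.0312 -0.003 ]
-0.0 540 [-0.0079 -0.0253 -0.003 ] [0.0137 0.0248 0.003 ]
0.006 517 [-0.0079 -0.0253  0.003 ] [0.0137 0.0246 0.009 ]
0.012 443 [-0.0083 -0.0252  0.009 ] [0.0136 0.0247 0.015 ]
0.018 401 [-0.0079 -0.0253  0.015 ] [0.0136 0.0247 0.021 ]
0.024 1361 [-0.0115 -0.0444  0.021 ] [0.0138 0.0438 0.027 ]
0.03 143 [-0.0078 -0.0441  0.027 ] [0.0131 0.0436 0.0298]
```

View pics/w5.png

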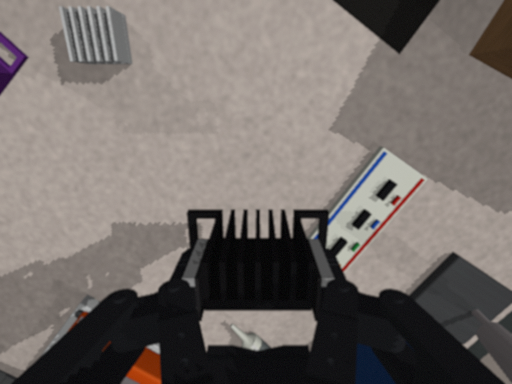

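Request:
drive_tool(
  commands=[
    {"tx": 0,"ty": -0.7,"tz": 0,"rx": 0,"ry": 0,"rz": -0.2,"grip": 1},
    {"tx": 0,"ty": -1,"tz": 0,"rx": 0,"ry": 0,"rz": -0.32,"grip": 1},
    {"tx": 0,"ty": -1,"tz": 0,"rx": 0,"ry": 0,"rz": -0.32,"grip": 1},
    {"tx": 0,"ty": -1,"tz": 0,"rx": 0,"ry": 0,"rz": -0.32,"grip": 1},
    {"tx": 0,"ty": -1,"tz": 0,"rx": 0,"ry": 0,"rz": -0.32,"grip": 1},
    {"tx": 0,"ty": -1,"tz": 0,"rx": 0,"ry": 0,"rz": -0.32,"grip": 1},
    {"tx": 0,"ty": -1,"tz": 0,"rx": 0,"ry": 0,"rz": -0.32,"grip": 1},
    {"tx": 0,"ty": -1,"tz": 0,"rx": 0,"ry": 0,"rz": -0.32,"grip": 1},
    {"tx": 0,"ty": -1,"tz": 0,"rx": 0,"ry": 0,"rz": -0.32,"grip": 1},
    {"tx": 0,"ty": -1,"tz": 0,"rx": 0,"ry": 0,"rz": -0.32,"grip": 1},
  ],
)

```text
clock: 11.48
tcp_pos: [0.6222, 0.0802, 0.1277]
orientation: [2.048, 2.382, 0.0]
contact_force: [-1.2, -0.6, -1.0]
grip_width: 0.0494
```

Request:
drive_tool(
  commands=[
    {"tx": 0,"ty": -1,"tz": 0,"rx": 0,"ry": 0,"rz": -0.32,"grip": 1},
    {"tx": 0,"ty": -1,"tz": 0,"rx": 0,"ry": 0,"rz": -0.32,"grip": 1},
    {"tx": 0,"ty": -1,"tz": 0,"rx": 0,"ry": 0,"rz": -0.32,"grip": 1},
    {"tx": 0,"ty": -1,"tz": -0.3,"rx": 0,"ry": 0,"rz": -0.32,"grip": 1},
    {"tx": 0,"ty": -1,"tz": -0.5,"rx": 0,"ry": 0,"rz": -0.32,"grip": 1},
    {"tx": 0,"ty": -0.6,"tz": -0.8,"rx": 0,"ry": 0,"rz": -0.12,"grip": 1},
    {"tx": 0,"ty": 0,"tz": 0,"rx": 0,"ry": 0,"rz": 0,"grip": 1},
  ],
)

```text
clock: 12.35
tcp_pos: [0.6207, -0.0319, 0.0934]
orientation: [-2.316, -2.12, 0.005]
contact_force: [-0.4, 0.1, -1.5]
grip_width: 0.0493
```

```bash
python3 - <<'E'
from h import *
import pickle
o=status.get_obs(); M=R.from_rotvec(o['orientation']).as_matrix(); print(o['clock'],o['tcp_pos'],np.degrees(np.arctan2(M[1,1],M[0,1])),o['contact_force'])
f=grab('wrist','w6.png');f['obs']=o; pickle.dump(f,open('w6.pkl','wb'))
cv2.imwrite('pics/w6z.png',cv2.resize(f['frame'][170:330,150:370],None,fx=3.6,fy=3.6,interpolation=cv2.INTER_CUBIC))
g=grab('scene','s6.png'); cv2.imwrite('pics/s6z.png',cv2.resize(g['frame'][150:240,185:295],None,fx=6,fy=6,interpolation=cv2.INTER_CUBIC))
E
```

```text
12.35 [ 0.62065392 -0.03190602  0.09343254] -5.05364281438155 [-0.44427233  0.07535251 -1.5315912 ]
```

View pics/w6z.png

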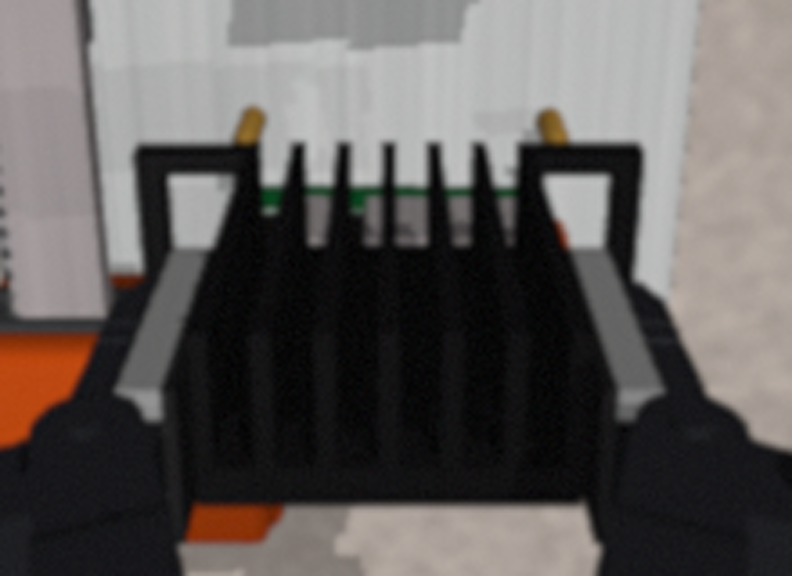

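View pics/s6z.png

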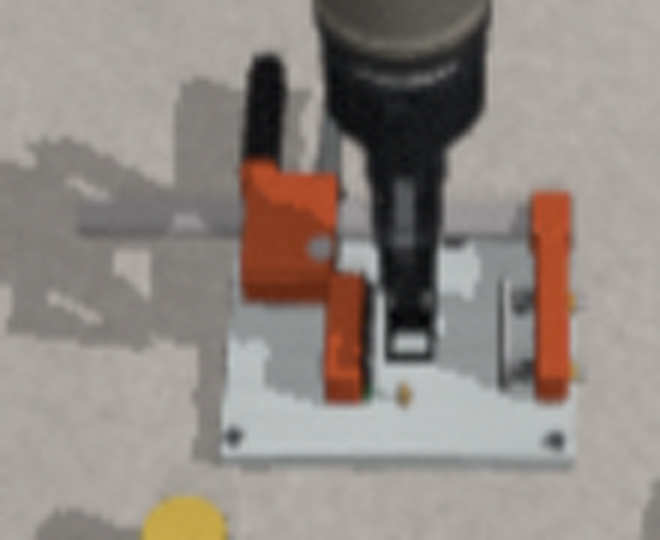

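```bash
python3 - <<'E'
from h import *
import pickle
f=pickle.load(open('w6.pkl','rb'));o=f['obs']
cr=lambda a:(np.array(a,float)+.5)/3.6-.5+[150,170]
A=ray(f,cr([[256,114],[547,114]]),.016); print(A,np.linalg.norm(A[0]-A[1]),A.mean(0),np.degrees(np.arctan2(*(A[1]-A[0])[[1,0]])))
zt=o['tcp_pos'][2]-.025
E=ray(f,cr([[136,148],[641,148]]),zt); print(E,np.linalg.norm(E[0]-E[1]),E.mean(0),np.degrees(np.arctan2(*(E[1]-E[0])[[1,0]])))
T=jig([.5461,-.0428,np.radians(-5)])
print(proj(f,tf(T,[[.042,.016,.016],[.108,.016,.016]])), cr([[256,114],[547,114]]))
# heatsink ear back edge centre -> centre
P=cloud(f)
E
```

```text
[[ 0.59033267 -0.03011663  0.016     ]
 [ 0.65526228 -0.03575879  0.016     ]] 0.06517429112598058 [ 0.62279747 -0.03293771  0.016     ] -4.966331305594823
[[ 0.57800983 -0.01483859  0.06843254]
 [ 0.66478634 -0.02236451  0.06843254]] 0.08710224630203302 [ 0.62139809 -0.01860155  0.06843254] -4.9567216154730005
[[219.58877257 201.87104774]
 [301.38651138 201.91655757]] [[220.75       201.30555556]
 [301.58333333 201.30555556]]
```

Request:
drive_tool(
  commands=[
    {"tx": 0.11,"ty": 0.03,"tz": -0.5,"rx": 0,"ry": 0,"rz": 0,"grip": 1},
    {"tx": 0,"ty": 0,"tz": -0.6,"rx": 0,"ry": 0,"rz": 0,"grip": 1},
    {"tx": 0,"ty": 0,"tz": 0,"rx": 0,"ry": 0,"rz": 0,"grip": 1},
    {"tx": 0,"ty": 0,"tz": 0,"rx": 0,"ry": 0,"rz": 0,"grip": 1},
  ],
)

```text
clock: 12.95
tcp_pos: [0.6244, -0.0297, 0.0736]
orientation: [-2.315, -2.123, 0.0]
contact_force: [-0.2, 0.0, -1.1]
grip_width: 0.0498
```

```bash
python3 - <<'E'
from h import *
import pickle
o=status.get_obs(); M=R.from_rotvec(o['orientation']).as_matrix(); print(o['clock'],o['tcp_pos'],np.degrees(np.arctan2(M[1,1],M[0,1])),M[:,2],o['contact_force'])
f=grab('wrist','w7.png');f['obs']=o; pickle.dump(f,open('w7.pkl','wb'))
cv2.imwrite('pics/w7z.png',cv2.resize(f['frame'][170:330,150:370],None,fx=3.6,fy=3.6,interpolation=cv2.INTER_CUBIC))
g=grab('scene'); cv2.imwrite('pics/s7z.png',cv2.resize(g['frame'][180:230,230:295],None,fx=10,fy=10,interpolation=cv2.INTER_CUBIC))
E
```

```text
12.95 [ 0.6243798  -0.0296851   0.07363033] -4.942013565270951 [-1.63409601e-04  1.05818212e-04 -9.99999981e-01] [-0.17969454  0.04599192 -1.13650484]
```

View pics/w7z.png

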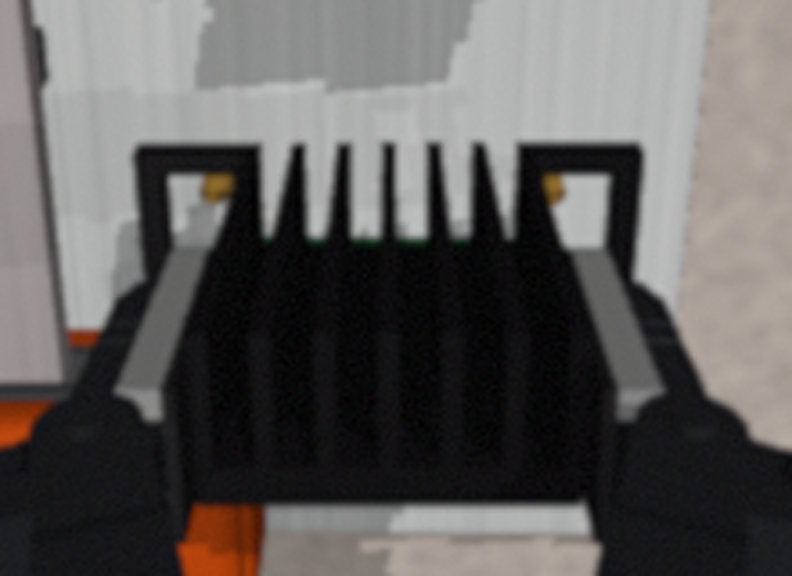

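View pics/s7z.png

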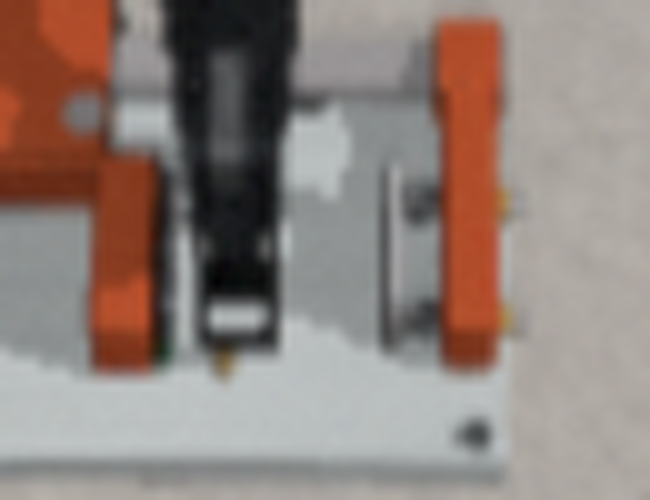

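```bash
python3 - <<'E'
from h import *
import pickle
f=pickle.load(open('w7.pkl','rb'));o=f['obs']
cr=lambda a:(np.array(a,float)+.5)/3.6-.5+[150,170]
A=ray(f,cr([[216,190],[556,190]]),.030); print(A,np.linalg.norm(A[0]-A[1]),A.mean(0))
E=ray(f,cr([[136,148],[641,148]]),o['tcp_pos'][2]-.025); m=E.mean(0); print(E,m, m-np.array([.0874*.013,.9962*.013,0]))
T=jig([.5461,-.0428,np.radians(-5)])
print(proj(f,tf(T,[[.042,.016,.032],[.108,.016,.032],[.042,.016,.024],[.108,.016,.024]])), cr([[216,190],[556,190]]))
E
```

```text
[[ 0.59032889 -0.0302331   0.03      ]
 [ 0.6562053  -0.03591803  0.03      ]] 0.06612125785191722 [ 0.62326709 -0.03307556  0.03      ]
[[ 0.58184083 -0.01262719  0.04863033]
 [ 0.66862387 -0.0201202   0.04863033]] [ 0.62523235 -0.01637369  0.04863033] [ 0.62409615 -0.02932429  0.04863033]
[[207.82514966 224.14741117]
 [302.91166019 224.24901135]
 [209.6298533  219.29535626]
 [301.29989009 219.39240667]] [[209.63888889 222.41666667]
 [304.08333333 222.41666667]]
```

Request:
drive_tool(
  commands=[
    {"tx": -0.03,"ty": -0.1,"tz": -0.3,"rx": 0,"ry": 0,"rz": 0,"grip": 1},
    {"tx": 0,"ty": 0,"tz": -0.4,"rx": 0,"ry": 0,"rz": 0,"grip": 1},
    {"tx": 0,"ty": 0,"tz": -0.4,"rx": 0,"ry": 0,"rz": 0,"grip": 1},
    {"tx": 0,"ty": 0,"tz": -0.2,"rx": 0,"ry": 0,"rz": 0,"grip": 1},
    {"tx": 0,"ty": 0,"tz": 0,"rx": 0,"ry": 0,"rz": 0,"grip": 1},
  ],
)

```text
clock: 13.68
tcp_pos: [0.6235, -0.0318, 0.0472]
orientation: [-2.315, -2.123, 0.001]
contact_force: [0.8, -0.3, -0.7]
grip_width: 0.0497
```

Request:
drive_tool(
  commands=[
    {"tx": 0,"ty": 0,"tz": -0.06,"rx": 0,"ry": 0,"rz": 0,"grip": 1},
    {"tx": 0,"ty": 0,"tz": -0.05,"rx": 0,"ry": 0,"rz": 0,"grip": 1},
    {"tx": 0,"ty": 0,"tz": 0,"rx": 0,"ry": 0,"rz": 0,"grip": 1},
  ],
)

```text
clock: 14.05
tcp_pos: [0.6238, -0.0319, 0.0456]
orientation: [2.315, 2.123, 0.0]
contact_force: [0.0, 0.3, -1.4]
grip_width: 0.0496
```

```bash
python3 - <<'E'
from h import *
import pickle
o=status.get_obs(); M=R.from_rotvec(o['orientation']).as_matrix(); print(o['clock'],o['tcp_pos'],np.degrees(np.arctan2(M[1,1],M[0,1])),M[:,2],o['contact_force'])
f=grab('wrist','w8.png');f['obs']=o; pickle.dump(f,open('w8.pkl','wb'))
cv2.imwrite('pics/w8z.png',cv2.resize(f['frame'][170:330,150:370],None,fx=3.6,fy=3.6,interpolation=cv2.INTER_CUBIC))
E
```

```text
14.05 [ 0.62384876 -0.03190437  0.04561452] -4.956259771325096 [ 2.23731878e-04 -4.60196215e-05 -9.99999974e-01] [ 0.02571725  0.26181329 -1.35028034]
```

View pics/w8z.png

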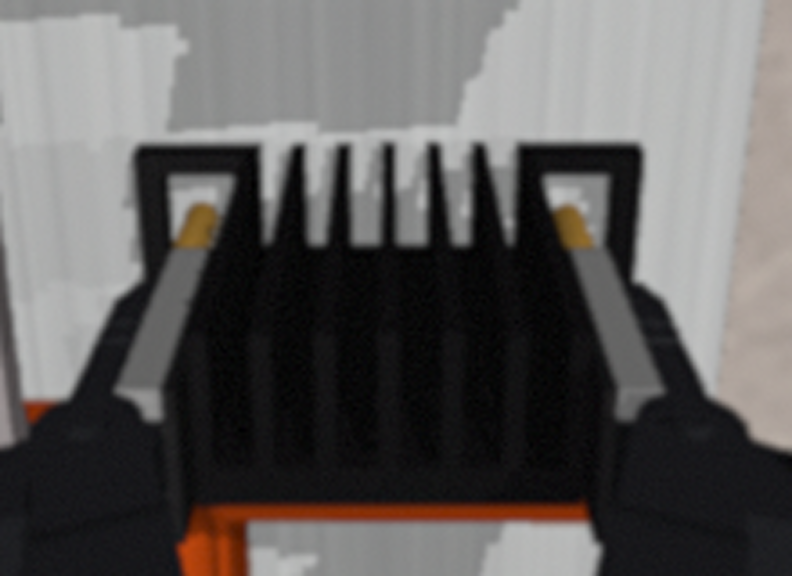

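Request:
drive_tool(
  commands=[
    {"tx": 0,"ty": 0,"tz": -0.04,"rx": 0,"ry": 0,"rz": 0,"grip": 1},
    {"tx": 0,"ty": 0,"tz": 0,"rx": 0,"ry": 0,"rz": 0,"grip": 1},
  ],
)

```text
clock: 14.35
tcp_pos: [0.6237, -0.0319, 0.0447]
orientation: [-2.315, -2.123, 0.0]
contact_force: [-0.2, -0.6, -1.6]
grip_width: 0.0494
```

Request:
drive_tool(
  commands=[
    {"tx": 0,"ty": 0,"tz": -0.03,"rx": 0,"ry": 0,"rz": 0,"grip": 1},
    {"tx": 0,"ty": 0,"tz": 0,"rx": 0,"ry": 0,"rz": 0,"grip": 1},
  ],
)

```text
clock: 14.6
tcp_pos: [0.6238, -0.0319, 0.0444]
orientation: [2.315, 2.123, -0.0]
contact_force: [-1.4, -0.1, 3.9]
grip_width: 0.0495
```

Request:
drive_tool(
  commands=[
    {"tx": 0,"ty": 0,"tz": 0,"rx": 0,"ry": 0,"rz": 0,"grip": 0.5},
    {"tx": 0,"ty": 0,"tz": 0,"rx": 0,"ry": 0,"rz": 0,"grip": -0.3},
    {"tx": 0,"ty": 0,"tz": 0,"rx": 0,"ry": 0,"rz": 0,"grip": -1},
    {"tx": 0,"ty": 0,"tz": 0,"rx": 0,"ry": 0,"rz": 0,"grip": -1},
    {"tx": 0,"ty": 0,"tz": 0,"rx": 0,"ry": 0,"rz": 0,"grip": -1},
  ],
)

```text
clock: 15.22
tcp_pos: [0.6238, -0.0319, 0.044]
orientation: [-2.315, -2.123, -0.0]
contact_force: [0.2, -0.2, -0.1]
grip_width: 0.0853
```

Request:
drive_tool(
  commands=[
    {"tx": 0,"ty": 0,"tz": 0.5,"rx": 0,"ry": 0,"rz": 0,"grip": -1},
    {"tx": 0,"ty": 0,"tz": 1,"rx": 0,"ry": 0,"rz": 0,"grip": -1},
    {"tx": 0,"ty": 0,"tz": 1,"rx": 0,"ry": 0,"rz": 0,"grip": -1},
    {"tx": 0,"ty": 0,"tz": 1,"rx": 0,"ry": 0,"rz": 0,"grip": -1},
    {"tx": 0,"ty": 0,"tz": 1,"rx": 0,"ry": 0,"rz": 0,"grip": -1},
    {"tx": 0,"ty": 0,"tz": 0.5,"rx": 0,"ry": 0,"rz": 0,"grip": -1},
  ],
)

```text
clock: 15.98
tcp_pos: [0.6245, -0.0319, 0.1461]
orientation: [2.314, 2.122, 0.002]
contact_force: [0.8, -0.6, -1.0]
grip_width: 0.0856
```

```bash
python3 - <<'E'
from h import *
import pickle
o=status.get_obs(); M=R.from_rotvec(o['orientation']).as_matrix(); print(o['clock'],o['tcp_pos'],np.degrees(np.arctan2(M[1,1],M[0,1])),o['joints'],o['contact_force'])
f=grab('wrist','w9.png');f['obs']=o; pickle.dump(f,open('w9.pkl','wb'))
P=cloud(f); m=(P[...,2]>.068)&(P[...,2]<.085)&(abs(P[...,0]-.62)<.06)&(abs(P[...,1]+.03)<.05); q=P[m][:,:2]
print(m.sum(),cv2.minAreaRect(q.astype(np.float32)), np.median(P[m][:,2]))
E
```

```text
15.975 [ 0.62445322 -0.0318795   0.14611689] -4.963477935036388 [ 0.25680111  0.51691261 -0.41329524  1.73660759  0.24914981  0.93782073
 -0.34302627] [ 0.80599945 -0.63711492 -1.02582082]
1345 ((0.6231905817985535, -0.03210112825036049), (0.027054844424128532, 0.05002330616116524), 85.27755737304688) 0.07578873156869567
```

View pics/w9.png

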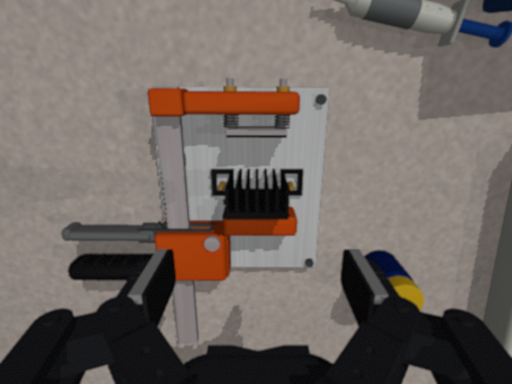

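Request:
drive_tool(
  commands=[
    {"tx": -0.95,"ty": -0.07,"tz": 0,"rx": 0,"ry": 0,"rz": 0,"grip": 1},
    {"tx": -0.95,"ty": -0.07,"tz": 0,"rx": 0,"ry": 0,"rz": 0,"grip": 1},
    {"tx": -0.95,"ty": -0.07,"tz": 0,"rx": 0,"ry": 0,"rz": 0,"grip": 1},
    {"tx": -0.95,"ty": -0.07,"tz": 0,"rx": 0,"ry": 0,"rz": 0,"grip": 1},
    {"tx": -0.95,"ty": -0.07,"tz": 0,"rx": 0,"ry": 0,"rz": 0,"grip": 1},
    {"tx": -0.95,"ty": -0.07,"tz": 0,"rx": 0,"ry": 0,"rz": 0,"grip": 1},
    {"tx": -0.95,"ty": -0.07,"tz": -0.5,"rx": 0,"ry": 0,"rz": 0,"grip": 1},
    {"tx": 0,"ty": 0,"tz": -1,"rx": 0,"ry": 0,"rz": 0,"grip": 1},
    {"tx": 0,"ty": 0,"tz": 0,"rx": 0,"ry": 0,"rz": 0,"grip": 1},
  ],
  grip_force=30,
)

```text
clock: 17.15
tcp_pos: [0.4893, -0.0418, 0.1129]
orientation: [-2.313, -2.122, 0.004]
contact_force: [-0.2, -0.2, -0.4]
grip_width: 0.0
```

```bash
python3 - <<'E'
from h import *
import pickle
o=status.get_obs(); M=R.from_rotvec(o['orientation']).as_matrix(); print(o['clock'],o['tcp_pos'],np.degrees(np.arctan2(M[1,1],M[0,1])),o['joints'],o['contact_force'],o['grip_width'])
f=grab('wrist','w10.png');f['obs']=o; pickle.dump(f,open('w10.pkl','wb'))
T=jig([.5461,-.0428,np.radians(-5)]); print('press',tf(T,np.array([-55,-25,31])/1000), 'tcp in jig',tf(np.linalg.inv(T),o['tcp_pos']))
P=cloud(f); Q=tf(np.linalg.inv(T),P.reshape(-1,3)).reshape(P.shape)
m=(abs(Q[...,2]-.041)<.004)&(Q[...,0]>-.11)&(Q[...,0]<-.03)&(Q[...,1]>-.05)&(Q[...,1]<.0)
q=Q[m]; 
for x in (-.1,-.09,-.08,-.07,-.06,-.05,-.04):
    s=q[abs(q[:,0]-x)<.004]; print(x,len(s),s[:,1].min() if len(s) else 0,s[:,1].max() if len(s) else 0)
Tt=np.eye(4);Tt[:3,:3]=M;Tt[:3,3]=o['tcp_pos']; Q=tf(np.linalg.inv(Tt),P.reshape(-1,3))
for z in (-.03,-.02,-.01,-.003):
    s=Q[(abs(Q[:,2]-z)<.003)&(abs(Q[:,0])<.03)&(abs(Q[:,1])<.05)]; print(z,len(s),s.min(0).round(4) if len(s) else 0,s.max(0).round(4) if len(s) else 0)
E
```

```text
17.15 [ 0.48934224 -0.04175979  0.11289903] -4.947621676969808 [ 0.32567857  0.37298277 -0.43894047  2.0679088   0.22855911  0.749753
 -0.34198787] [-0.24899425 -0.16265845 -0.38430294] 4.3588189223804015e-05
press [[ 0.4891304 -0.0629113  0.031    ]] tcp in jig [[-0.05663244 -0.00391052  0.11289903]]
-0.1 137 -0.033323012904365776 -0.021242508916381665
-0.09 120 -0.03410351189863718 -0.024544219462945327
-0.08 118 -0.03358248953361099 -0.02416471455478352
-0.07 113 -0.033579483056276394 -0.024414398369200674
-0.06 104 -0.03224081453440904 -0.024421083744540717
-0.05 109 -0.03300195873146743 -0.024517445959703413
-0.04 124 -0.03723078174224697 -0.022378637797561926
-0.03 425 [ 0.0064 -0.0137 -0.033 ] [ 0.0121  0.0133 -0.027 ]
-0.02 370 [ 0.0061 -0.0138 -0.023 ] [ 0.0122  0.0133 -0.017 ]
-0.01 294 [ 0.0064 -0.0137 -0.013 ] [ 0.0121  0.0133 -0.007 ]
-0.003 59 [ 0.0066 -0.0117 -0.006 ] [ 0.0116  0.0063 -0.002 ]
```

View pics/w10.png

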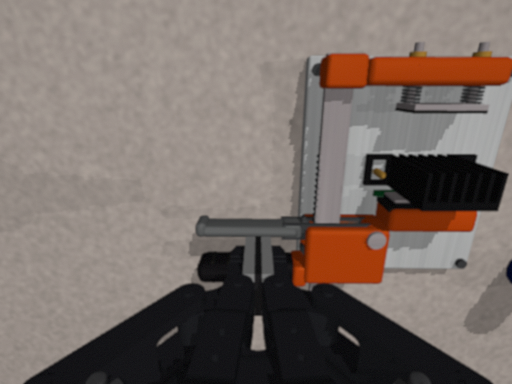

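Request:
drive_tool(
  commands=[
    {"tx": 0,"ty": 0,"tz": -0.9,"rx": 0,"ry": 0,"rz": 0,"grip": 1},
    {"tx": 0,"ty": 0,"tz": -1,"rx": 0,"ry": 0,"rz": 0,"grip": 1},
    {"tx": 0,"ty": 0,"tz": -1,"rx": 0,"ry": 0,"rz": 0,"grip": 1},
    {"tx": 0,"ty": 0,"tz": -1,"rx": 0,"ry": 0,"rz": 0,"grip": 1},
    {"tx": 0,"ty": 0,"tz": -0.5,"rx": 0,"ry": 0,"rz": 0,"grip": 1},
    {"tx": 0,"ty": 0,"tz": 0,"rx": 0,"ry": 0,"rz": 0,"grip": 1},
  ],
)

```text
clock: 17.95
tcp_pos: [0.4909, -0.0416, 0.026]
orientation: [-2.315, -2.123, 0.0]
contact_force: [-0.4, 1.0, 0.4]
grip_width: 0.0
```

```bash
cat > look.py <<'E'
from h import *
import pickle,sys
o=status.get_obs(); M=R.from_rotvec(o['orientation']).as_matrix()
T=jig([.5461,-.0428,np.radians(-5)])
print(o['clock'],o['tcp_pos'],'jig',tf(np.linalg.inv(T),o['tcp_pos']).round(4),'yaw',np.degrees(np.arctan2(M[1,1],M[0,1])),'F jig',(T[:3,:3].T@o['contact_force']).round(2))
n=sys.argv[1]
f=grab('wrist',n+'.png');f['obs']=o; pickle.dump(f,open(n+'.pkl','wb'))
E
python3 look.py w11
```

```text
17.95 [ 0.49086851 -0.04157285  0.02603939] jig [[-0.0551 -0.0036  0.026 ]] yaw -4.950546732411016 F jig [-0.49  0.92  0.42]
```

View pics/w11.png

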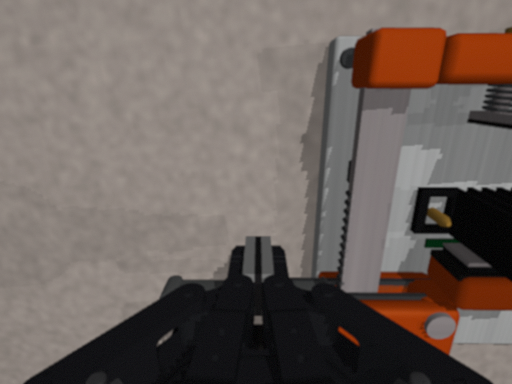

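Request:
drive_tool(
  commands=[
    {"tx": -0.035,"ty": -0.4,"tz": -0.2,"rx": 0,"ry": 0,"rz": 0,"grip": 1},
    {"tx": -0.026,"ty": -0.3,"tz": 0,"rx": 0,"ry": 0,"rz": 0,"grip": 1},
    {"tx": -0.026,"ty": -0.3,"tz": 0,"rx": 0,"ry": 0,"rz": 0,"grip": 1},
    {"tx": -0.026,"ty": -0.3,"tz": 0,"rx": 0,"ry": 0,"rz": 0,"grip": 1},
    {"tx": 0,"ty": 0,"tz": 0,"rx": 0,"ry": 0,"rz": 0,"grip": 1},
  ],
)

```text
clock: 18.62
tcp_pos: [0.4894, -0.0671, 0.0225]
orientation: [2.315, 2.123, 0.004]
contact_force: [2.7, 4.6, -2.6]
grip_width: -0.0001
```

```bash
python3 look.py w12
```

```text
18.625 [ 0.48937103 -0.06708878  0.02245746] jig [[-0.0544 -0.0291  0.0225]] yaw -4.943219473172844 F jig [ 2.3   4.85 -2.63]
```

View pics/w12.png

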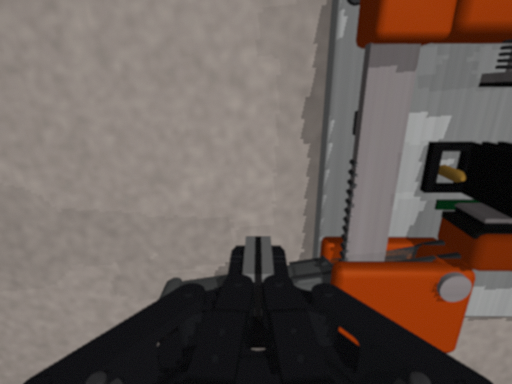

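Request:
drive_tool(
  commands=[
    {"tx": 0.035,"ty": 0.4,"tz": 0,"rx": 0,"ry": 0,"rz": 0,"grip": 1},
    {"tx": 0.044,"ty": 0.5,"tz": 0,"rx": 0,"ry": 0,"rz": 0,"grip": 1},
    {"tx": 0,"ty": 0,"tz": 0,"rx": 0,"ry": 0,"rz": 0,"grip": 1},
    {"tx": 0,"ty": 0,"tz": 0,"rx": 0,"ry": 0,"rz": 0,"grip": 1},
    {"tx": -0.026,"ty": -0.3,"tz": 0,"rx": 0,"ry": 0,"rz": 0,"grip": 1},
    {"tx": -0.026,"ty": -0.3,"tz": 0,"rx": 0,"ry": 0,"rz": 0,"grip": 1},
    {"tx": -0.026,"ty": -0.3,"tz": 0,"rx": 0,"ry": 0,"rz": 0,"grip": 1},
    {"tx": -0.005,"ty": -0.05,"tz": 0,"rx": 0,"ry": 0,"rz": 0,"grip": 1},
    {"tx": 0,"ty": 0,"tz": 0,"rx": 0,"ry": 0,"rz": 0,"grip": 1},
  ],
)

```text
clock: 19.8
tcp_pos: [0.4887, -0.068, 0.0221]
orientation: [-2.315, -2.123, -0.002]
contact_force: [0.6, 4.4, -0.2]
grip_width: -0.0002
```

```bash
python3 look.py w13; python3 - <<'E'
from h import *
import pickle
T=jig([.5461,-.0428,np.radians(-5)])
for n in ('w11','w12','w13'):
    f=pickle.load(open(n+'.pkl','rb'));P=cloud(f);Q=tf(np.linalg.inv(T),P.reshape(-1,3))
    # jaw: z .04-.05ish, y>20
    s=Q[(Q[:,2]>.034)&(Q[:,2]<.05)&(Q[:,0]>-.02)&(Q[:,0]<.015)&(Q[:,1]>.02)]
    h=Q[(Q[:,2]>.034)&(Q[:,2]<.052)&(Q[:,0]>.045)&(Q[:,0]<.07)&(Q[:,1]>.025)]
    print(n,'jaw front',np.percentile(s[:,1],[1,3]) if len(s) else None,'pad/hs cand',len(h), np.percentile(h[:,1],[1,5,50]) if len(h) else None)
E
```

```text
19.8 [ 0.48874272 -0.06804517  0.02211517] jig [[-0.0549 -0.0301  0.0221]] yaw -4.937394408553452 F jig [ 0.19  4.45 -0.18]
w11 jaw front [0.02156341 0.02448167] pad/hs cand 1180 [0.02515248 0.02598486 0.03075521]
w12 jaw front [0.02116993 0.02313854] pad/hs cand 334 [0.02509426 0.02534634 0.02855423]
w13 jaw front [0.02124712 0.0235865 ] pad/hs cand 353 [0.02508766 0.02545966 0.02940857]
```

View pics/w13.png

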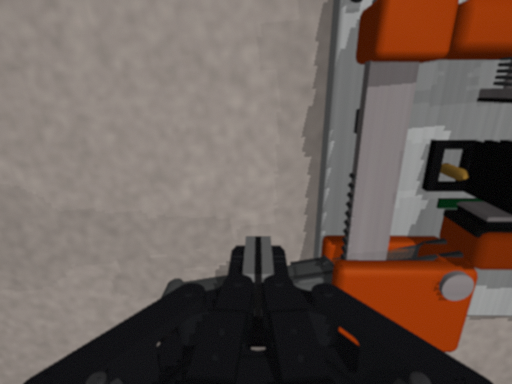

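```bash
cat > meas.py <<'E'
from h import *
import pickle,sys
T=jig([.5461,-.0428,np.radians(-5)])
for n in sys.argv[1:]:
    f=pickle.load(open(n+'.pkl','rb'));P=cloud(f);Q=tf(np.linalg.inv(T),P.reshape(-1,3))
    s=Q[(Q[:,2]>.042)&(Q[:,2]<.055)&(Q[:,0]>-.015)&(Q[:,0]<.012)&(Q[:,1]>.0)]
    p=Q[(Q[:,2]>.040)&(Q[:,2]<.050)&(Q[:,0]>.0505)&(Q[:,0]<.07)&(Q[:,1]>.031)]
    hs=Q[(Q[:,2]>.066)&(Q[:,2]<.082)&(Q[:,0]>.045)&(Q[:,0]<.11)]
    print(n,'jaw',len(s),np.percentile(s[:,1],[0.5,2,50]).round(4) if len(s) else None,'pad',len(p),np.percentile(p[:,1],[1,10,50,90]).round(4) if len(p) else None,'hs',len(hs),np.percentile(hs[:,1],[1,99]).round(4) if len(hs) else None)
E
python3 meas.py w10 w11 w12 w13
```

```text
w10 jaw 1233 [0.0814 0.082  0.0921] pad 1190 [0.065  0.0671 0.0888 0.0989] hs 3481 [0.0051 0.0307]
w11 jaw 3723 [0.0815 0.0819 0.0927] pad 52 [0.0311 0.0655 0.0673 0.0702] hs 0 None
w12 jaw 2653 [0.0728 0.0732 0.0793] pad 0 None hs 0 None
w13 jaw 3927 [0.0652 0.0656 0.0751] pad 0 None hs 0 None
```

Request:
drive_tool(
  commands=[
    {"tx": 0.04,"ty": 0.45,"tz": 0,"rx": 0,"ry": 0,"rz": 0,"grip": 1},
    {"tx": 0.044,"ty": 0.5,"tz": 0,"rx": 0,"ry": 0,"rz": 0,"grip": 1},
    {"tx": 0,"ty": 0,"tz": 0,"rx": 0,"ry": 0,"rz": 0,"grip": 1},
    {"tx": 0,"ty": 0,"tz": 0,"rx": 0,"ry": 0,"rz": 0,"grip": 1},
    {"tx": -0.03,"ty": -0.35,"tz": 0,"rx": 0,"ry": 0,"rz": 0,"grip": 1},
    {"tx": -0.03,"ty": -0.35,"tz": 0,"rx": 0,"ry": 0,"rz": 0,"grip": 1},
    {"tx": -0.022,"ty": -0.25,"tz": 0,"rx": 0,"ry": 0,"rz": 0,"grip": 1},
    {"tx": 0,"ty": 0,"tz": 0,"rx": 0,"ry": 0,"rz": 0,"grip": 1},
  ],
)

```text
clock: 20.85
tcp_pos: [0.4891, -0.0684, 0.0222]
orientation: [-2.315, -2.123, -0.003]
contact_force: [0.2, 4.1, -1.4]
grip_width: -0.0001
```

Request:
drive_tool(
  commands=[
    {"tx": 0.04,"ty": 0.45,"tz": 0,"rx": 0,"ry": 0,"rz": 0,"grip": 1},
    {"tx": 0.044,"ty": 0.5,"tz": 0,"rx": 0,"ry": 0,"rz": 0,"grip": 1},
    {"tx": 0,"ty": 0,"tz": 0,"rx": 0,"ry": 0,"rz": 0,"grip": 1},
    {"tx": 0,"ty": 0,"tz": 0,"rx": 0,"ry": 0,"rz": 0,"grip": 1},
    {"tx": -0.03,"ty": -0.35,"tz": 0,"rx": 0,"ry": 0,"rz": 0,"grip": 1},
    {"tx": -0.03,"ty": -0.35,"tz": 0,"rx": 0,"ry": 0,"rz": 0,"grip": 1},
    {"tx": -0.022,"ty": -0.25,"tz": 0,"rx": 0,"ry": 0,"rz": 0,"grip": 1},
    {"tx": 0,"ty": 0,"tz": 0,"rx": 0,"ry": 0,"rz": 0,"grip": 1},
  ],
)

```text
clock: 21.85
tcp_pos: [0.489, -0.0683, 0.0222]
orientation: [-2.315, -2.123, -0.003]
contact_force: [1.5, 5.6, -0.8]
grip_width: -0.0
```

```bash
python3 look.py w14;python3 meas.py w14
```

```text
21.85 [ 0.48895264 -0.06828778  0.02215428] jig [[-0.0547 -0.0304  0.0222]] yaw -4.957892383323092 F jig [ 1.01  5.69 -0.8 ]
w14 jaw 3784 [0.0479 0.0483 0.0589] pad 21 [0.0312 0.0313 0.0334 0.0347] hs 0 None
```

View pics/w14.png

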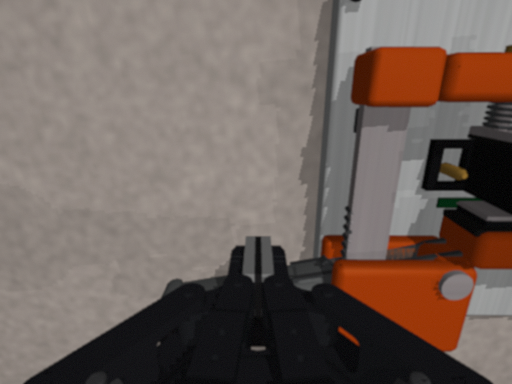

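Request:
drive_tool(
  commands=[
    {"tx": 0.04,"ty": 0.45,"tz": 0,"rx": 0,"ry": 0,"rz": 0,"grip": 1},
    {"tx": 0.044,"ty": 0.5,"tz": 0,"rx": 0,"ry": 0,"rz": 0,"grip": 1},
    {"tx": 0,"ty": 0,"tz": 0,"rx": 0,"ry": 0,"rz": 0,"grip": 1},
    {"tx": 0,"ty": 0,"tz": 0,"rx": 0,"ry": 0,"rz": 0,"grip": 1},
    {"tx": -0.03,"ty": -0.35,"tz": 0,"rx": 0,"ry": 0,"rz": 0,"grip": 1},
    {"tx": -0.02,"ty": -0.2,"tz": 0,"rx": 0,"ry": 0,"rz": 0,"grip": 1},
    {"tx": -0.017,"ty": -0.2,"tz": 0,"rx": 0,"ry": 0,"rz": 0,"grip": 1},
    {"tx": -0.017,"ty": -0.2,"tz": 0,"rx": 0,"ry": 0,"rz": 0,"grip": 1},
    {"tx": 0,"ty": 0,"tz": 0,"rx": 0,"ry": 0,"rz": 0,"grip": 1},
    {"tx": 0,"ty": 0,"tz": 0,"rx": 0,"ry": 0,"rz": 0,"grip": 1},
  ],
)

```text
clock: 23.15
tcp_pos: [0.489, -0.0676, 0.0222]
orientation: [-2.314, -2.124, -0.003]
contact_force: [0.8, 6.0, -0.1]
grip_width: -0.0002
```

```bash
python3 look.py w15;python3 meas.py w15
```

```text
23.15 [ 0.4890394  -0.06760539  0.02217829] jig [[-0.0547 -0.0297  0.0222]] yaw -4.913560412847154 F jig [ 0.23  6.04 -0.07]
w15 jaw 3512 [0.0411 0.0416 0.0521] pad 8 [0.0311 0.0311 0.0312 0.0316] hs 0 None
```

View pics/w15.png

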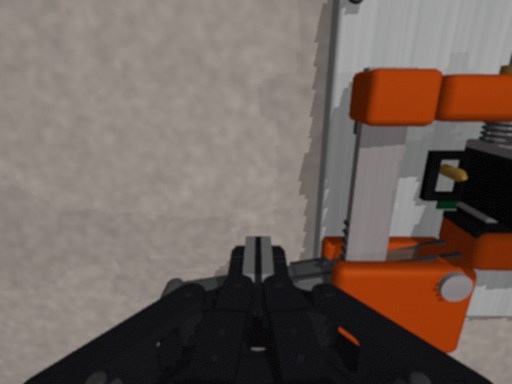

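Request:
drive_tool(
  commands=[
    {"tx": 0.04,"ty": 0.45,"tz": 0,"rx": 0,"ry": 0,"rz": 0,"grip": 1},
    {"tx": 0.044,"ty": 0.5,"tz": 0,"rx": 0,"ry": 0,"rz": 0,"grip": 1},
    {"tx": 0,"ty": 0,"tz": 0,"rx": 0,"ry": 0,"rz": 0,"grip": 1},
    {"tx": 0,"ty": 0,"tz": 0,"rx": 0,"ry": 0,"rz": 0,"grip": 1},
    {"tx": -0.026,"ty": -0.3,"tz": 0,"rx": 0,"ry": 0,"rz": 0,"grip": 1},
    {"tx": -0.017,"ty": -0.2,"tz": 0,"rx": 0,"ry": 0,"rz": 0,"grip": 1},
    {"tx": -0.017,"ty": -0.2,"tz": 0,"rx": 0,"ry": 0,"rz": 0,"grip": 1},
    {"tx": 0,"ty": 0,"tz": 0,"rx": 0,"ry": 0,"rz": 0,"grip": 1},
    {"tx": 0,"ty": 0,"tz": 0,"rx": 0,"ry": 0,"rz": 0,"grip": 1},
  ],
)

```text
clock: 24.32
tcp_pos: [0.4891, -0.0611, 0.0221]
orientation: [-2.312, -2.124, -0.004]
contact_force: [-1.0, 9.7, 1.1]
grip_width: -0.0003
```

```bash
python3 look.py w16;python3 meas.py w16
```

```text
24.325 [ 0.48907971 -0.06111188  0.02210769] jig [[-0.0552 -0.0232  0.0221]] yaw -4.839271343263079 F jig [-1.82  9.57  1.09]
w16 jaw 3259 [0.0382 0.0387 0.0494] pad 16 [0.0311 0.0312 0.0314 0.0316] hs 0 None
```

View pics/w16.png

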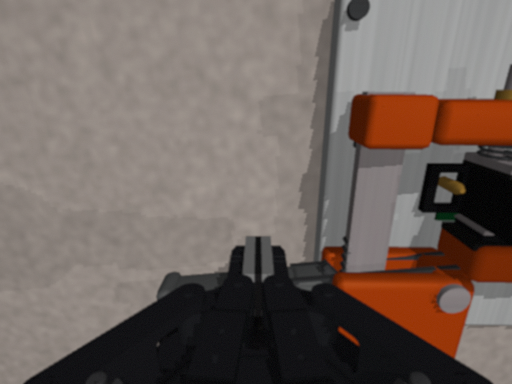

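Request:
drive_tool(
  commands=[
    {"tx": -0.01,"ty": -0.13,"tz": 0,"rx": 0,"ry": 0,"rz": 0,"grip": 1},
    {"tx": -0.01,"ty": -0.13,"tz": 0,"rx": 0,"ry": 0,"rz": 0,"grip": 1},
    {"tx": 0,"ty": 0,"tz": 0,"rx": 0,"ry": 0,"rz": 0,"grip": 1},
    {"tx": 0,"ty": 0,"tz": 0,"rx": 0,"ry": 0,"rz": 0,"grip": 1},
  ],
)

```text
clock: 24.88
tcp_pos: [0.489, -0.0649, 0.0221]
orientation: [-2.31, -2.125, -0.006]
contact_force: [-1.3, 13.2, -0.1]
grip_width: 0.0
```

```bash
python3 look.py w17;python3 meas.py w17; python3 - <<'E'
from h import *
f=cv2.imread('pics/w17.png'); cv2.imwrite('pics/w17z.png',cv2.resize(f[70:290,392:512],None,fx=2.7*1,fy=2.7,interpolation=cv2.INTER_CUBIC))
g=grab('scene'); cv2.imwrite('pics/s17.png',cv2.resize(g['frame'][150:240,185:295],None,fx=6,fy=6,interpolation=cv2.INTER_CUBIC))
E
```

```text
24.875 [ 0.48896303 -0.06485863  0.0221257 ] jig [[-0.055  -0.027   0.0221]] yaw -4.761622347426454 F jig [-2.42 13.06 -0.07]
w17 jaw 3293 [0.0366 0.0371 0.0477] pad 11 [0.0312 0.0312 0.0314 0.0315] hs 0 None
```

View pics/w17z.png

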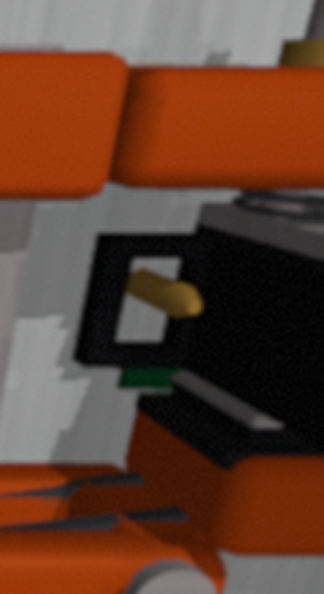

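View pics/s17.png

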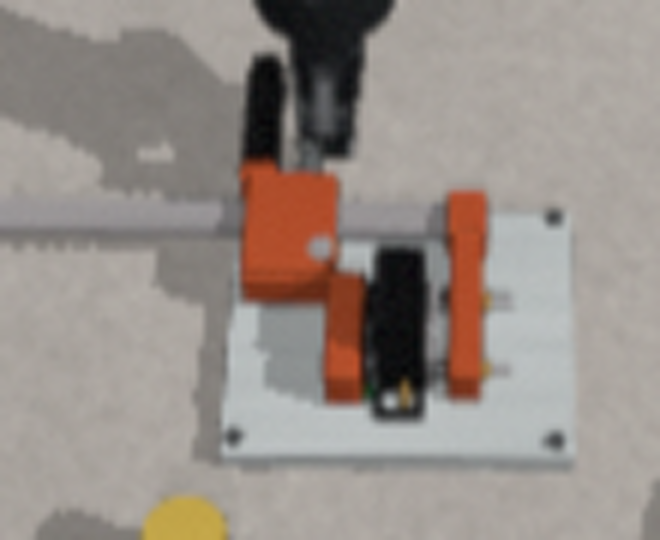

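Request:
drive_tool(
  commands=[
    {"tx": 0,"ty": 0,"tz": 0,"rx": 0,"ry": 0,"rz": 0,"grip": 1},
    {"tx": 0,"ty": 0,"tz": 0,"rx": 0,"ry": 0,"rz": 0,"grip": 1},
    {"tx": 0,"ty": 0,"tz": 0,"rx": 0,"ry": 0,"rz": 0,"grip": 1},
    {"tx": 0,"ty": 0,"tz": 0,"rx": 0,"ry": 0,"rz": 0,"grip": 1},
  ],
)

```text
clock: 25.48
tcp_pos: [0.489, -0.0648, 0.0221]
orientation: [-2.31, -2.125, -0.006]
contact_force: [-1.5, 13.7, 0.2]
grip_width: 0.0001
```

```bash
python3 look.py w18;python3 meas.py w18
```

```text
25.475 [ 0.48895372 -0.06483074  0.02213991] jig [[-0.055  -0.0269  0.0221]] yaw -4.7590609402989035 F jig [-2.73 13.5   0.23]
w18 jaw 3289 [0.0366 0.0371 0.0477] pad 10 [0.0311 0.0312 0.0313 0.0316] hs 0 None
```

Everything is steady, and both the force and the geometry put the pad inside the 3–9 mm window. Handing in.

```bash
python3 -c "
from h import *
print(workorder.hand_in())"
```

```text
the job is handed in; nothing more can be done
None
```

The heatsink stands on the two posts with its flat face to the transistors, and the trigger is still held squeezed. I handed the job in at about 25.5 s of the 61 s; no verdict was reported.

- **Placing:** the gripper set the heatsink over both posts and let go. A picture and depth reading afterwards showed it upright, its top 60 mm above the plate, with a post through each slot.
- **Pumping:** I shut the fingers and pressed them against the front of the trigger. Five full squeezes and one partial squeeze ran the jaw in by about 45 mm, and I stayed on that last squeeze.
- **Last checks:** over the final 0.6 s the pose, force and jaw position held steady:
  - The push on the trigger was about 13.5 N.
  - The trigger was squeezed about 0.16 rad.
  - In the picture, the near post was still through its slot and the pad was against the fins.

**Disagreement:** the two estimates of how far the pad is pressed in do not match. The jaw position gives about 5 mm and the trigger force about 7 to 8 mm. Both are inside the 3 to 9 mm window, but I could not measure the pad directly.

I saw nothing else on the bench being touched, but I did not measure the other objects at the end.

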